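# Put a control-gear kit into its right pockets and close it with the upper tier

### The arm

A 6-joint arm with a two-finger parallel gripper is mounted at the origin on a cart in front of the work surface, level with it; the furniture and walls round the work are solid. World frame = base frame: x ahead of the robot, y to its left, z up, the work surface at z = 0. Lengths are in m, angles in rad, forces in N, time in s.
With the tool pointing down it reaches from about 0.35 to 0.775 m from the base axis. Payload 7.3 kg.
Tool frame: the origin (TCP) lies on the centre line of the jaws, within the pads' length; the fingertips stand tip_reach ahead of it and the grasp point (between the pads) lies 6 mm ahead of it (tip_reach is the distance from the TCP to the fingertips, in m); x points along the fingers, y is the direction in which the jaws open and shut, and the axes are right-handed (so a half turn about x gives the same grasp; the last joint's range is limited). The gripper opens to 92 mm and grips with 3 to 60 N. Pads are 19 mm wide; open, the fingers measure 130 mm over their backs; the gripper's body (75 mm by 190 mm) begins 47 mm behind the grasp point.
Start: joints at [-1.472, 0.342, 1.524, -0, 1.275, -0.146], TCP at [0.127, -0.509, 0.215] pointing down, gripper open.
Joint ranges: [-2.53, 2.53], [-0.77, 2.02], [0.04, 2.7], [-1, 4.14], [0.28, 2.66], [-3.11, 3.11]. Speed limits (rad/s): [2.57, 2.57, 3.14, 3.14, 3.14, 3.14].

### API

Orientations are given as [roll, pitch, yaw] about the fixed x, y, z axes, in that order (R = Rz(yaw) Ry(pitch) Rx(roll)).
In Python, from cell import observe, read_camera, get_calibration, hand_in, tip_reach gives the robot as it stands. The module is installed in compiled form; this text tells all that it offers.
- The arm moves only by the shell command python3 -m crank 'ROWS' [FORCE]. ROWS is JSON, a list of rows, each an object of numbers: "fingers": the opening, from -1 (shut) to 1 (fully open); "tx", "ty", "tz": the shift along the tool's x, y, z in units of 40 mm (1.0 is 40 mm); "roll": the turn about the tool's x in units of 10 degrees (1.0 is 10 degrees). In form: [{"fingers": .., "tx": .., "ty": .., "tz": .., "roll": ..}, ...]. A call has exactly 8 rows; each row is the pose to reach, as a shift and turn from the pose commanded when the call began, along the tool's axes at that moment; what a row does not reach only later rows make up. A row lasts 1/8 s, in which the tool goes at most 62.5 mm and 10.7 degrees, less where a joint would pass 70% of its speed; a pose out of reach is approached as far as the arm can. A call with a gripper value outside its range is refused whole. The fingers move at their own pace and stop on an object; FORCE is the grip in N (left out, the last holds). Time passes only in rows, so rows that repeat a pose let the fingers close, or fill a call up. It gives the time, the measured TCP pose, the force and the opening at its end, in the units of the state.
- observe(): the state, without advancing time (a new reading comes with each control period).
- read_camera(name): name is "scene" or "side" or "wrist"; returns (picture, depth): 420x560x3 uint8, red, green, blue; 420x560 float32, m along the optical axis (not along the pixel's ray), 0 where there is no reading.
- get_calibration(name): a dict with "vertical_fov" (degrees; the focal length in pixels is half the picture's height over the tangent of half this angle, whatever the lens; pixels are square), "cx", "cy" (the principal point, pixels), "pose" (4x4, takes a point from camera to world coordinates); the wrist camera has in their place "T_tool_cam" (4x4, takes a point from camera to tool coordinates, whose origin is the TCP and whose axes are the tool frame's). Camera axes: x right, y down, z forward; pixel columns grow to the right and rows downward; lengths in m; the calibration is good to about 2 mm. A picture is of the moment at which its call begins: read the wrist's pose just before it. get_calibration takes no time and is no camera call.
- hand_in(): hands the job in, once; it reports no verdict.
The state is a dict: "time": time; "qpos": joint angles; "qvel": joint speeds; "joint_efforts": joint torques, N m; "tool_pos": TCP position; "tool_rot": TCP orientation; "contact_force": force on the tool from outside, world axes, zero at the start; "torque": the same for the moment, N m; "opening": finger opening in m.
Only numpy, scipy, OpenCV 4.12 (cv2) and the standard library are available. Lean on these libraries where they do the work, as an engineer would, in place of code of your own. Each camera call takes 0.05 s, during which the arm holds its last target. There are 200 camera calls.

### The job

The control-gear kit on the plywood carrier is loaded wrongly: the red battery, the blue contactor and the grey relay module each stand in another one's pocket. Swap them round, with the black rubber mat as the free spot, until each stands upright in the pocket liner of its own colour; then lower the upper tier (the plywood deck with the two screw tubs) over the carrier until all four corner holes have dropped over their posts and it rests flat on the post shoulders. Set everything down gently, without dropping it or tipping it over.

Things in the scene. Friction and masses are not known exactly. Their poses are not given: they have to be found in the camera images.
- battery: The red battery on the carrier (a like one at the right rear of the bench has nothing to do with the job), with black and yellow jacket, two terminals on top. Body 60 mm (its x) by 60 mm (y), 62 mm high, 74 mm over the terminals, 0.29 to 0.55 kg, loose. Origin: middle of its underside within 1 mm; z up. At the start it stands in a wrong pocket, sides about parallel to the carrier's.
- contactor: Blue contactor with orange plunger on top. Body 46 mm (its x) by 56 mm (y), side faces 60 mm high, 75 mm over the plunger, 0.2 to 0.41 kg, loose. Origin: middle of its underside within 1 mm; z up. At the start it stands in a wrong pocket, sides about parallel to the carrier's.
- relay_module: Dark grey relay module, black terminals on top. Body 45 mm (its x) by 62 mm (y), side faces 48 mm high, 52 mm over all, 0.15 to 0.29 kg, loose. Origin: middle of its underside within 1.5 mm; z up. At the start it stands in a wrong pocket, sides about parallel to the carrier's.
- liner_red: Red pocket liner, home of the red battery: square plastic tray 76 x 76 mm fixed on the carrier, sides parallel to the carrier's. Walls 3 mm, inner floor 70 x 70 mm. Origin: middle of its underside, 12 mm above the bench; inner floor 3 mm above the origin, rim 9 mm above it; z up.
- liner_blue: Blue pocket liner, home of the blue contactor: square plastic tray 76 x 76 mm fixed on the carrier, sides parallel to the carrier's. Walls 3 mm, inner floor 70 x 70 mm. Origin: middle of its underside, 12 mm above the bench; inner floor 3 mm above the origin, rim 9 mm above it; z up.
- liner_grey: Light grey pocket liner, home of the grey relay module: square plastic tray 76 x 76 mm fixed on the carrier, sides parallel to the carrier's. Walls 3 mm, inner floor 70 x 70 mm. Origin: middle of its underside, 12 mm above the bench; inner floor 3 mm above the origin, rim 9 mm above it; z up.
- carrier: Fixed kit carrier left of the test jig: plywood base 120 mm (its x) by 306 mm (y), top at 12 mm; three liners in a row along y, 78 mm apart, the middle one at its centre, in changing order. Posts at x +-45, y +-138 mm: 20 mm thick up to the shoulder at 95 mm, then a 9 mm pin with tapered tip up to 113 mm. Origin: middle of the base, at bench height, from which all heights count; z up.
- upper_tier: Loose deck, at first flat on the bench at the right: 120 (its x) x 306 (y) x 6 mm, 16 mm holes at x +-45, y +-138; red and yellow tubs 36 mm high, 68 mm wide fixed at y -93, +93. Central handle: yellow bar 16 mm wide (x), 16 high, 100 long (y), its middle 52 mm above the underside; 0.3 to 0.55 kg. Origin: middle of the underside; z up. Seated: 95 mm above the carrier's origin, either way round.
- mat: Black ribbed rubber mat, empty: the free spot. 100 x 100 x 4 mm, fixed on the bench to the right of the test jig. Origin: middle of its underside, on the bench; z up. The test jig stands between mat and carrier (x 0.48 to 0.69, y -0.16 to 0.08); its lever at x 0.65 to 0.69, y 0 is 0.23 m high, the rest below 0.16 m: carry things above it or round its front.
There are look-alikes about, which are no part of the job. What is shaped like the relay_module but purple is not meant.

How it is judged:
By the outcome, as a careful person would: the job done as asked, in the order asked, and still so for the second after the job is handed in, with the robot touching nothing.
It also fails if it takes over 138 s, if anything falls off the work surface, if the arm or the gripper's body presses on something with over 40 N, if the wrist force passes 120 N, or if a joint passes its speed limit or range.

## Working session

There is one attempt and no reset: what is moved stays moved. The work goes in short steps, Python scripts to look and compute and a shell command to move; the robot and the scene stay as the last step left them, time stands still between calls to the robot, and variables do not carry over. Pictures are saved under pics/ and viewed, about 12 in all and at most 16, crops included, and the job is handed in when it is done.

```bash
ls; mkdir -p pics
python3 - <<'E'
from cell import *
import cv2,numpy as np
np.set_printoptions(precision=4,suppress=True)
print(observe(),tip_reach)
for n in("scene","side","wrist"):
    p,d=read_camera(n);cv2.imwrite(f"pics/{n}0.png",p[:,:,::-1]);np.savez(f"{n}0.npz",p=p,d=d);print(n,get_calibration(n))
E
```

```text
pics
{'time': 0.0, 'qpos': array([-1.472 ,  0.3428,  1.5251, -0.    ,  1.2754, -0.146 ]), 'qvel': array([ 0.0003, -0.    ,  0.0004, -0.0007,  0.0006,  0.0014]), 'joint_efforts': array([  0.    , -43.1246, -24.4217,   0.0718,   0.0561,  -0.0001]), 'tool_pos': array([ 0.1272, -0.5089,  0.214 ]), 'tool_rot': array([-1.7112,  1.5692,  1.6751]), 'contact_force': array([0.2568, 0.2345, 0.2846]), 'torque': array([ 0.0145, -0.0253, -0.0573]), 'opening': 0.09195136087424272} 0.025
scene {'vertical_fov': 55.53631238311, 'cx': 279.69981380563115, 'cy': 215.21323597588892, 'pose': array([[-0.7487, -0.5024,  0.4324,  0.0555],
       [-0.6628,  0.5595, -0.4976,  0.4776],
       [ 0.0081, -0.6592, -0.7519,  0.896 ],
       [ 0.    ,  0.    ,  0.    ,  1.    ]])}
side {'vertical_fov': 55.410530420247355, 'cx': 281.99030885413276, 'cy': 214.36948203614244, 'pose': array([[-0.9972,  0.0329, -0.0675,  0.5994],
       [ 0.0751,  0.4498, -0.89  ,  0.8218],
       [ 0.0011, -0.8925, -0.451 ,  0.5218],
       [ 0.    ,  0.    ,  0.    ,  1.    ]])}
wrist {'vertical_fov': 68.31437664799579, 'cx': 283.2858627666787, 'cy': 212.6071683378192, 'T_tool_cam': array([[ 0.002 , -0.2777,  0.9607, -0.1697],
       [ 1.    ,  0.0005, -0.0019, -0.0009],
       [ 0.0001,  0.9607,  0.2777, -0.0757],
       [ 0.    ,  0.    ,  0.    ,  1.    ]])}
```

View pics/scene0.png

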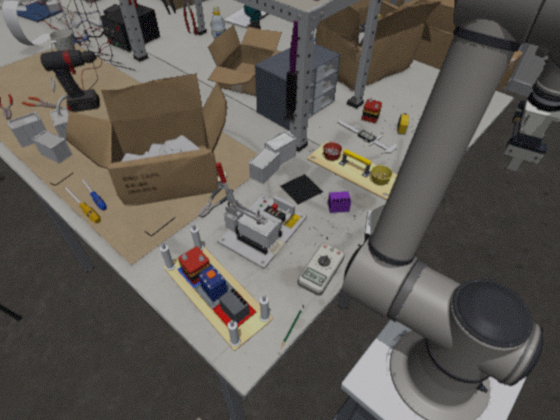

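View pics/side0.png

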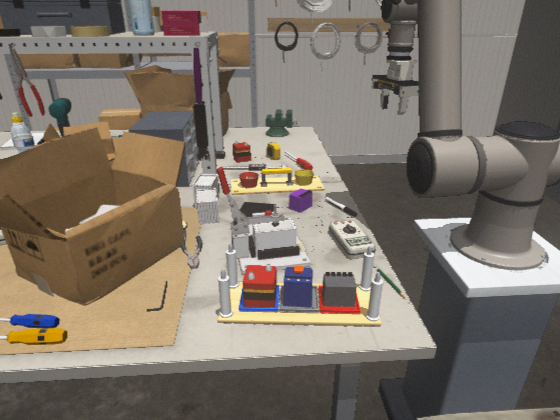

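The scene view shows the carrier at (215,290): red battery (194,262), blue contactor (212,282) and grey relay (235,303). The mat is at (300,188), the upper tier at (355,165), the purple look-alike at (340,202) and the second battery at (372,110). The side view shows battery in the blue liner, contactor in grey, relay in red.

```bash
cat > h.py <<'E'
from cell import *
import cv2,numpy as np
from scipy.spatial.transform import Rotation as R
np.set_printoptions(precision=4,suppress=True,linewidth=150)
def grab(n,tag):
    s=observe(); p,d=read_camera(n); c=get_calibration(n)
    if n=="wrist":
        T=np.eye(4);T[:3,:3]=R.from_euler('xyz',s['tool_rot']).as_matrix();T[:3,3]=s['tool_pos'];T=T@c['T_tool_cam']
    else: T=c['pose']
    cv2.imwrite(f"pics/{n}{tag}.png",p[:,:,::-1]);np.savez(f"{n}{tag}.npz",p=p,d=d,T=T)
    return p,d,T,c
def load(n,tag):
    z=np.load(f"{n}{tag}.npz");c=get_calibration(n)
    return z['p'],z['d'],(z['T'] if 'T' in z else c['pose']),c
def rays(T,c):
    f=210/np.tan(np.radians(c['vertical_fov']/2));v,u=np.mgrid[:420,:560]
    return np.dstack([(u-c['cx'])/f,(v-c['cy'])/f,np.ones(u.shape)])
def cloud(d,T,c): return (rays(T,c)*d[...,None])@T[:3,:3].T+T[:3,3]
def onplane(T,c,uv,z):
    f=210/np.tan(np.radians(c['vertical_fov']/2));uv=np.atleast_2d(uv).astype(float)
    r=np.c_[(uv[:,0]-c['cx'])/f,(uv[:,1]-c['cy'])/f,np.ones(len(uv))]@T[:3,:3].T
    return T[:3,3]+r*((z-T[2,3])/r[:,2])[:,None]
E
python3 - <<'E'
from h import *
for n in("scene","side"):
    p,d,T,c=load(n,0);P=cloud(d,T,c);hsv=cv2.cvtColor(p,cv2.COLOR_RGB2HSV);H,S,V=hsv[...,0],hsv[...,1],hsv[...,2];ok=d>0
    Z=P[...,2];X=P[...,0];Y=P[...,1]
    def rep(nm,m,k=30):
        l,lab,st,_=cv2.connectedComponentsWithStats(m.astype(np.uint8))
        for i in range(1,l):
            if st[i,4]>=k:
                q=P[lab==i];b=cv2.minAreaRect(q[:,:2].astype(np.float32));print(n,nm,st[i],q.mean(0),'rect',np.array(b[0]),np.array(b[1]),round(b[2],1))
    reg=ok&(X>.3)&(X<.85)&(Y>.05)&(Y<.5)
    rep('post',reg&(Z>.085)&(Z<.12),6)
    red=((H<8)|(H>172))&(S>120);blue=(H>108)&(H<130)&(S>90)
    rep('objtop',reg&(Z>.056)&(Z<.0845),15)
    bench=ok&(X>.3)&(X<.9)&(Y<.0)
    rep('mat',bench&(Z<.012)&(Z>-.01)&(V<50),60)
    rep('tierwood',bench&(H>14)&(H<30)&(S>60)&(Z<.02)&(V>150),60)
    rep('handle',bench&(H>20)&(H<32)&(S>180)&(Z>.035)&(Z<.08),15)
    for nm,a,b in(('all',(160,200),(280,345)),): pass
p=load("scene",0)[0];a=cv2.resize(p[215:350,150:290],None,fx=4,fy=4,interpolation=cv2.INTER_CUBIC)
cv2.imwrite("pics/crop0.png",a[:,:,::-1])
E
```

```text
scene post [163 173  11  11  76] [0.8433 0.0599 0.1031] rect [0.8447 0.0608] [0.0277 0.0076] 62.6
scene post [190 225   9  10  60] [0.6458 0.1344 0.097 ] rect [0.6476 0.1334] [0.0192 0.0185] 52.1
scene post [160 243   9  11  66] [0.6561 0.2232 0.0969] rect [0.6573 0.2224] [0.0186 0.0171] 73.0
scene post [182 254   4   5  12] [0.6085 0.2011 0.0874] rect [0.6082 0.201 ] [0.0074 0.0092] 30.1
scene post [199 256   4   4  11] [0.5742 0.1761 0.0872] rect [0.5746 0.176 ] [0.0075 0.0082] 44.7
scene post [206 269  10  10  60] [0.5185 0.1931 0.0894] rect [0.5203 0.1918] [0.0203 0.0222] 86.8
scene post [260 296   8  11  74] [0.3725 0.1646 0.0971] rect [0.3738 0.1634] [0.0159 0.0201] 42.6
scene post [228 321   9  11  80] [0.3821 0.2532 0.0974] rect [0.384  0.2515] [0.0175 0.0196] 47.6
scene objtop [167 182   8   7  39] [0.8443 0.0572 0.0716] rect [0.8444 0.057 ] [0.0203 0.0051] 49.5
scene objtop [191 232   9  10  53] [0.6431 0.1359 0.0702] rect [0.6443 0.1348] [0.0195 0.0098] 64.5
scene objtop [178 246  48  48 967] [0.556  0.1935 0.075 ] rect [0.5568 0.1938] [0.0601 0.1325] 80.4
scene objtop [16
[... 2186 characters left out ...]
283  12  16 138] [0.6605 0.2299 0.0705] rect [0.6607 0.2281] [0.0196 0.0128] 6.7
side objtop [369 286  13  16 145] [0.3897 0.2588 0.0705] rect [0.3893 0.2573] [0.0115 0.0195] 67.2
side tierwood [231 175  94  20 966] [ 0.528  -0.4168  0.003 ] rect [ 0.5215 -0.4411] [0.313  0.1482] 3.4
side tierwood [181 208  19  47 552] [ 0.775  -0.1502  0.0014] rect [ 0.7714 -0.1412] [0.0441 0.2778] 11.5
side tierwood [165 248  21  10 108] [ 0.7912 -0.0143  0.0017] rect [ 0.7932 -0.0209] [0.0474 0.0411] 1.0
side handle [271 143   9   8  40] [ 0.5102 -0.7076  0.0485] rect [ 0.5149 -0.7116] [0.0256 0.0411] 43.9
side handle [262 168  29   6 128] [ 0.5243 -0.427   0.0531] rect [ 0.524 -0.43 ] [0.0955 0.0192] 3.2
```

View pics/crop0.png

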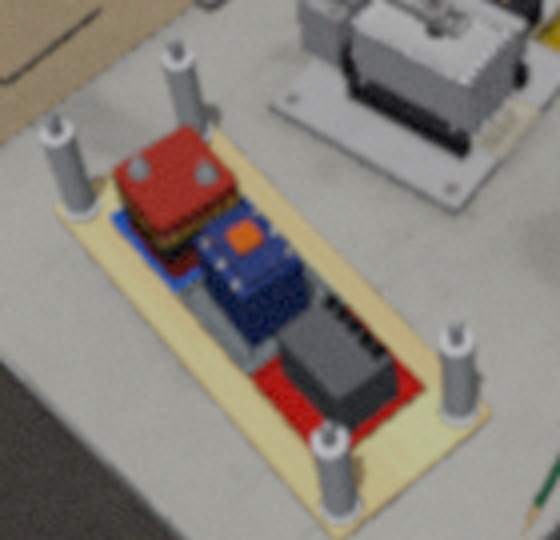

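The crop confirms it: battery (crop 175,185) stands in the blue liner, contactor (250,265) in grey, relay (335,355) in red. The other battery, rear right at scene (372,110), and the purple module at (340,202) are off the carrier and not meant. Next I work out the first move over the carrier.

```bash
cat >> h.py <<'E'
def plan(x,y,z,jaw=None):
    "shift/turn in crank units from the measured pose; jaw = wanted world angle (deg) of the jaw axis, mod 180"
    s=observe();M=R.from_euler('xyz',s['tool_rot']).as_matrix()
    v=M.T@(np.array([x,y,z])-s['tool_pos'])/.04
    a=np.degrees(np.arctan2(M[1,1],M[0,1]));r=0
    if jaw is not None: # +roll about tool x(down) lowers the world angle
        r=(a-jaw+90)%180-90
    print('t',round(s['time'],2),'pos',s['tool_pos'],'jaw',round(a,2),'down',M[:,0],'open',round(s['opening'],4),'F',s['contact_force'],'q',s['qpos'])
    print('  -> tx %.3f ty %.3f tz %.3f roll %.3f'%(*v,r/10))
E
python3 - <<'E'
from h import *
plan(.517,.194,.30,83.84)
plan(.517,.194,.30,-1)
for n in("scene","side"):
    p,d,T,c=load(n,0);P=cloud(d,T,c);m=(d>0)&(P[...,2]>.12)&(P[...,0]>.3)&(P[...,0]<.95)&(P[...,1]<.05)&(P[...,1]>-.75)
    q=P[m]; 
    g,k=np.unique(np.round(q[:,:2]/.05).astype(int),axis=0,return_counts=True)
    print(n,[(round(a*.05,2),round(b*.05,2),round(q[(np.round(q[:,:2]/.05)==[a,b]).all(1)][:,2].max(),2)) for (a,b),kk in zip(g,k) if kk>8])
E
```

```text
t 0.15 pos [ 0.1272 -0.509   0.2142] jaw -75.98 down [-0.0001  0.0011 -1.    ] open 0.0916 F [-0.0985 -0.0956  0.1148] q [-1.472   0.3425  1.5248  0.      1.2754 -0.146 ]
  -> tx -2.126 ty -14.694 tz -13.713 roll 2.018
t 0.15 pos [ 0.1272 -0.509   0.2142] jaw -75.98 down [-0.0001  0.0011 -1.    ] open 0.0916 F [-0.0985 -0.0956  0.1148] q [-1.472   0.3425  1.5248  0.      1.2754 -0.146 ]
  -> tx -2.126 ty -14.694 tz -13.713 roll -7.498
scene [(np.float64(0.55), np.float64(0.0), np.float64(0.13)), (np.float64(0.65), np.float64(0.0), np.float64(0.23)), (np.float64(0.7), np.float64(-0.75), np.float64(0.4)), (np.float64(0.7), np.float64(-0.6), np.float64(0.44)), (np.float64(0.7), np.float64(-0.55), np.float64(0.46)), (np.float64(0.7), np.float64(-0.5), np.float64(0.47)), (np.float64(0.7), np.float64(-0.45), np.float64(0.47)), (np.float64(0.7), np.float64(-0.4), np.float64(0.47)), (np.float64(0.7), np.float64(-0.35), np.float64(0.47)), (np.float64(0.75), np.float64(-0.45), np.float64(0.47)), (np.float64(0.75), np.float64(-0.4), np.float64(0.47)), (np.float64(0.75), np.float64(-0.35), np.fl
[... 5170 characters left out ...]
0.2), np.float64(0.25)), (np.float64(0.9), np.float64(-0.15), np.float64(0.23)), (np.float64(0.9), np.float64(-0.1), np.float64(0.18)), (np.float64(0.95), np.float64(-0.7), np.float64(0.19)), (np.float64(0.95), np.float64(-0.65), np.float64(0.19)), (np.float64(0.95), np.float64(-0.6), np.float64(0.19)), (np.float64(0.95), np.float64(-0.55), np.float64(0.19)), (np.float64(0.95), np.float64(-0.5), np.float64(0.46)), (np.float64(0.95), np.float64(-0.45), np.float64(0.55)), (np.float64(0.95), np.float64(-0.4), np.float64(0.46)), (np.float64(0.95), np.float64(-0.35), np.float64(0.46)), (np.float64(0.95), np.float64(-0.2), np.float64(0.25)), (np.float64(0.95), np.float64(-0.15), np.float64(0.19))]
```

```bash
python3 -m crank '[{"fingers":1,"tx":-2.13,"ty":-1,"tz":-1.5,"roll":0.2},{"fingers":1,"tx":-2.13,"ty":-2,"tz":-3,"roll":0.5},{"fingers":1,"tx":-2.13,"ty":-3,"tz":-4.3,"roll":0.8},{"fingers":1,"tx":-2.13,"ty":-4,"tz":-5.5,"roll":1.1},{"fingers":1,"tx":-2.13,"ty":-5.1,"tz":-6.6,"roll":1.4},{"fingers":1,"tx":-2.13,"ty":-6.2,"tz":-7.6,"roll":1.6},{"fingers":1,"tx":-2.13,"ty":-7.3,"tz":-8.6,"roll":1.8},{"fingers":1,"tx":-2.13,"ty":-8.4,"tz":-9.6,"roll":2.02}]' 20 && python3 -c "
from h import *
plan(.517,.194,.30,83.84)"
```

```text
time: 1.15
tool_pos: [0.4002, -0.1227, 0.2998]
tool_rot: [2.529, 1.57, -0.721]
contact_force: [0.7, -0.6, 0.2]
opening: 0.0916
t 1.15 pos [ 0.4002 -0.1227  0.2998] jaw -96.26 down [ 0.0003 -0.0003 -1.    ] open 0.0916 F [ 0.6512 -0.602   0.1993] q [-0.481   0.0823  1.6243 -0.0001  1.4346  1.199 ]
  -> tx -0.005 ty -8.189 tz -2.040 roll -0.010
```

```bash
python3 -m crank '[{"fingers":1,"ty":-1.5,"tz":-0.4},{"fingers":1,"ty":-3,"tz":-0.8},{"fingers":1,"ty":-4.5,"tz":-1.2},{"fingers":1,"ty":-6,"tz":-1.6},{"fingers":1,"ty":-7.5,"tz":-1.9},{"fingers":1,"ty":-8.2,"tz":-2.04},{"fingers":1,"ty":-8.2,"tz":-2.04},{"fingers":1,"ty":-8.2,"tz":-2.04}]' && python3 -c "
from h import *
plan(.517,.194,.30,83.84)
grab('wrist',1)"
```

```text
invalid input at $[0]: expected keys fingers, tx, ty, tz, roll
```

```bash
python3 -m crank '[{"fingers":1,"tx":0,"ty":-1.5,"tz":-0.4,"roll":0},{"fingers":1,"tx":0,"ty":-3,"tz":-0.8,"roll":0},{"fingers":1,"tx":0,"ty":-4.5,"tz":-1.2,"roll":0},{"fingers":1,"tx":0,"ty":-6,"tz":-1.6,"roll":0},{"fingers":1,"tx":0,"ty":-7.5,"tz":-1.9,"roll":0},{"fingers":1,"tx":0,"ty":-8.2,"tz":-2.04,"roll":0},{"fingers":1,"tx":0,"ty":-8.2,"tz":-2.04,"roll":0},{"fingers":1,"tx":0,"ty":-8.2,"tz":-2.04,"roll":0}]' && python3 -c "
from h import *
plan(.517,.194,.30,83.84)
grab('wrist',1)"
```

```text
time: 2.15
tool_pos: [0.5157, 0.192, 0.2995]
tool_rot: [0.838, 1.57, -2.412]
contact_force: [-0.1, -0.9, 0.4]
opening: 0.0918
t 2.15 pos [0.5157 0.192  0.2995] jaw -96.19 down [-0.0008 -0.0007 -1.    ] open 0.0918 F [-0.107  -0.9142  0.3622] q [ 0.2175  0.3412  1.2927 -0.0005  1.5087  1.8962]
  -> tx -0.012 ty -0.053 tz -0.027 roll -0.003
```

View pics/wrist1.png

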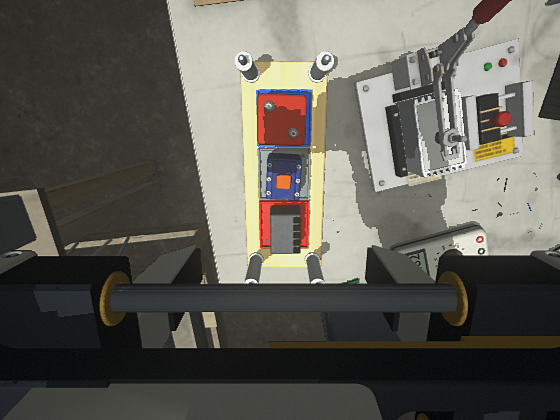

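The wrist view shows the carrier upright in the picture: far posts (243,62) and (323,60), battery (284,120), contactor (284,180), relay (284,228), near posts (258,262) and (314,262). Now measure from this view.

Run:
```python
from h import *
p,d,T,c=load("wrist",1);P=cloud(d,T,c);ok=(d>0);X,Y,Z=P[...,0],P[...,1],P[...,2]
reg=ok&(X>.32)&(X<.72)&(Y>.1)&(Y<.3)
def rep(nm,m,k=30):
    l,lab,st,_=cv2.connectedComponentsWithStats(m.astype(np.uint8))
    for i in range(1,l):
        if st[i,4]>=k:
            q=P[lab==i];b=cv2.minAreaRect(q[:,:2].astype(np.float32));print(nm,st[i],q.mean(0),'rect',np.array(b[0]),np.array(b[1]),round(b[2],1))
rep('posttop',reg&(Z>.09)&(Z<.118),20)
rep('top75',reg&(Z>.066)&(Z<.082),60)
rep('rel',reg&(Z>.057)&(Z<.066),60)
hsv=cv2.cvtColor(p,cv2.COLOR_RGB2HSV);H,S,V=cv2.split(hsv)
rep('wood',reg&(Z>.005)&(Z<.02)&(H>15)&(H<32)&(S>50)&(V>120),200)
rep('liners',reg&(Z>.013)&(Z<.026)&~((H>15)&(H<32)&(S>50)&(V>120)),30)
```

```text
posttop [235  51  18  21 283] [0.6599 0.2219 0.0982] rect [0.6609 0.2225] [0.0195 0.0189] 39.3
posttop [316  51  18  21 281] [0.6504 0.1338 0.0981] rect [0.6512 0.1333] [0.0189 0.0194] 88.2
posttop [244 277  15   7  81] [0.3925 0.2508 0.0943] rect [0.3926 0.2508] [0.0189 0.0082] 80.0
posttop [310 277  15   7  80] [0.383  0.1621 0.0942] rect [0.383  0.1624] [0.0188 0.0078] 84.1
top75 [ 257   93   50   53 2323] [0.5954 0.1878 0.0766] rect [0.5947 0.1877] [0.0595 0.06  ] 82.1
top75 [266 157  36  43 751] [0.5256 0.1926 0.0767] rect [0.5216 0.1931] [0.044  0.0538] 80.8
top75 [246 269  14  11  74] [0.3939 0.2494 0.074 ] rect [0.3922 0.2496] [0.0195 0.0094] 66.4
top75 [309 269  14  11  75] [0.3847 0.1635 0.0741] rect [0.383 0.163] [0.0083 0.0194] 3.2
rel [ 270  213   31   41 1132] [0.4444 0.2004 0.0627] rect [0.4423 0.1994] [0.0424 0.0589] 84.5
wood [ 240   61   88  206 6655] [0.5444 0.1912 0.0116] rect [0.5195 0.1928] [0.1199 0.3047] 83.9
liners [242  64  18  19  81] [0.6552 0.2201 0.0175] rect [0.6574 0.221 ] [0.0167 0.0236] 27.3
liners [308  64  18  18  81] [0.6466 0.1376 0.0172] rect [0.648 0.136] [0.0241 0.0156] 47.6
liners [256  89  56  58 613] [0.6012 0.1689 0.018 ] rect [0.5971 0.1846] [0.0765 0.0765] 83.8
liners [ 258  148   53  101 2214] [0.4874 0.1971 0.0167] rect [0.479  0.1977] [0.0776 0.1564] 83.6
liners [248 252  16  12  78] [0.3933 0.2501 0.018 ] rect [0.391  0.2512] [0.0239 0.0154] 75.2
liners [305 253  15  11  81] [0.3839 0.1635 0.0182] rect [0.3813 0.163 ] [0.0151 0.0233] 3.8
```

```bash
python3 -c "
from h import *
plan(.5947,.1877,.056,83.9)"
```

```text
t 2.2 pos [0.5158 0.1917 0.2998] jaw -96.23 down [-0.0004 -0.0006 -1.    ] open 0.0918 F [-0.1472 -0.3887  0.0182] q [ 0.2168  0.3407  1.2927 -0.0005  1.5087  1.8964]
  -> tx 6.093 ty -0.119 tz -1.974 roll -0.013
```

```bash
python3 -m crank '[{"fingers":1,"tx":0.8,"ty":-0.1,"tz":-1.0,"roll":0},{"fingers":1,"tx":1.8,"ty":-0.12,"tz":-1.97,"roll":0},{"fingers":1,"tx":3.0,"ty":-0.12,"tz":-1.97,"roll":0},{"fingers":1,"tx":4.2,"ty":-0.12,"tz":-1.97,"roll":0},{"fingers":1,"tx":4.8,"ty":-0.12,"tz":-1.97,"roll":0},{"fingers":1,"tx":5.3,"ty":-0.12,"tz":-1.97,"roll":0},{"fingers":1,"tx":5.8,"ty":-0.12,"tz":-1.97,"roll":0},{"fingers":1,"tx":6.09,"ty":-0.12,"tz":-1.97,"roll":0}]' && python3 -c "
from h import *
plan(.5947,.1877,.056,83.9)"
```

```text
time: 3.2
tool_pos: [0.5946, 0.1875, 0.0556]
tool_rot: [0.544, 1.57, -2.707]
contact_force: [0.4, 0.1, 1.0]
opening: 0.092
t 3.2 pos [0.5946 0.1875 0.0556] jaw -96.27 down [-0.001  -0.0004 -1.    ] open 0.092 F [0.4326 0.0962 0.9904] q [ 0.1828  0.6736  1.4301 -0.0003  1.0389  1.8633]
  -> tx -0.011 ty -0.004 tz -0.003 roll -0.017
```

```bash
python3 -m crank '[{"fingers":-1,"tx":0,"ty":0,"tz":0,"roll":0},{"fingers":-1,"tx":0,"ty":0,"tz":0,"roll":0},{"fingers":-1,"tx":0,"ty":0,"tz":0,"roll":0},{"fingers":-1,"tx":0,"ty":0,"tz":0,"roll":0},{"fingers":-1,"tx":0,"ty":0,"tz":0,"roll":0},{"fingers":-1,"tx":-0.1,"ty":0,"tz":0,"roll":0},{"fingers":-1,"tx":-0.4,"ty":0,"tz":0,"roll":0},{"fingers":-1,"tx":-0.8,"ty":0,"tz":0,"roll":0}]' 25 && python3 -c "
from h import *
plan(.592,-.243,.30,83.9)"
```

```text
time: 4.2
tool_pos: [0.5945, 0.1896, 0.0888]
tool_rot: [-0.448, 1.57, 2.586]
contact_force: [-0.0, -0.8, -4.7]
opening: 0.0594
t 4.2 pos [0.5945 0.1896 0.0888] jaw -96.17 down [-0.0009  0.0006 -1.    ] open 0.0594 F [-0.0493 -0.7695 -4.747 ] q [0.1855 0.6361 1.3979 0.0008 1.1083 1.8636]
  -> tx -5.287 ty 10.756 tz -1.095 roll -0.007
```

```bash
python3 -m crank '[{"fingers":-1,"tx":-1,"ty":0,"tz":0,"roll":0},{"fingers":-1,"tx":-2.2,"ty":0.2,"tz":0,"roll":0},{"fingers":-1,"tx":-3.4,"ty":0.7,"tz":0,"roll":0},{"fingers":-1,"tx":-4.6,"ty":1.4,"tz":0,"roll":0},{"fingers":-1,"tx":-5.1,"ty":2.5,"tz":-0.1,"roll":0},{"fingers":-1,"tx":-5.2,"ty":3.8,"tz":-0.3,"roll":0},{"fingers":-1,"tx":-5.2,"ty":5.2,"tz":-0.5,"roll":0},{"fingers":-1,"tx":-5.2,"ty":6.6,"tz":-0.7,"roll":0}]' && python3 -c "
from h import *
plan(.592,-.243,.046,83.9)"
```

```text
time: 5.2
tool_pos: [0.5941, -0.0775, 0.2978]
tool_rot: [-2.927, 1.569, 0.108]
contact_force: [0.2, 0.3, -4.7]
opening: 0.0595
t 5.2 pos [ 0.5941 -0.0775  0.2978] jaw -96.13 down [ 0.002   0.0002 -1.    ] open 0.0595 F [ 0.2291  0.2891 -4.6931] q [-0.2579  0.4385  1.1504  0.0007  1.5508  1.4198]
  -> tx 6.293 ty 4.123 tz -0.376 roll -0.003
```

```bash
python3 -m crank '[{"fingers":-1,"tx":0,"ty":1.3,"tz":-0.1,"roll":0},{"fingers":-1,"tx":0,"ty":2.6,"tz":-0.25,"roll":0},{"fingers":-1,"tx":0.5,"ty":3.7,"tz":-0.37,"roll":0},{"fingers":-1,"tx":1.4,"ty":4.12,"tz":-0.37,"roll":0},{"fingers":-1,"tx":2.6,"ty":4.12,"tz":-0.37,"roll":0},{"fingers":-1,"tx":3.8,"ty":4.12,"tz":-0.37,"roll":0},{"fingers":-1,"tx":4.8,"ty":4.12,"tz":-0.37,"roll":0},{"fingers":-1,"tx":5.6,"ty":4.12,"tz":-0.37,"roll":0}]' && python3 -c "
from h import *
plan(.592,-.243,.045,83.9)"
```

```text
time: 6.2
tool_pos: [0.5913, -0.2414, 0.0716]
tool_rot: [-1.476, 1.57, 1.558]
contact_force: [-0.6, 0.1, -4.2]
opening: 0.0596
t 6.2 pos [ 0.5913 -0.2414  0.0716] jaw -96.17 down [ 0.      0.0006 -1.    ] open 0.0596 F [-0.5816  0.1163 -4.1712] q [-0.5077  0.6791  1.3672  0.0006  1.0955  1.1705]
  -> tx 0.664 ty 0.039 tz -0.022 roll -0.007
```

```bash
python3 -m crank '[{"fingers":-1,"tx":0.2,"ty":0,"tz":0,"roll":0},{"fingers":-1,"tx":0.35,"ty":0,"tz":0,"roll":0},{"fingers":-1,"tx":0.48,"ty":0,"tz":0,"roll":0},{"fingers":-1,"tx":0.56,"ty":0,"tz":0,"roll":0},{"fingers":-1,"tx":0.61,"ty":0,"tz":0,"roll":0},{"fingers":-1,"tx":0.64,"ty":0,"tz":0,"roll":0},{"fingers":-1,"tx":0.66,"ty":0,"tz":0,"roll":0},{"fingers":-1,"tx":0.66,"ty":0,"tz":0,"roll":0}]' && python3 -c "
from h import *
plan(.592,-.243,.045,83.9)"
```

```text
time: 7.2
tool_pos: [0.5914, -0.242, 0.0462]
tool_rot: [2.537, 1.57, -0.712]
contact_force: [-0.8, 0.3, -1.5]
opening: 0.0597
t 7.2 pos [ 0.5914 -0.242   0.0462] jaw -96.18 down [ 0.0003 -0.0003 -1.    ] open 0.0597 F [-0.8274  0.2904 -1.4765] q [-0.5083  0.7086  1.3886 -0.0001  1.044   1.1704]
  -> tx 0.031 ty 0.023 tz -0.018 roll -0.008
```

```bash
python3 -m crank '[{"fingers":-1,"tx":0.04,"ty":0,"tz":0,"roll":0},{"fingers":-0.2,"tx":0.04,"ty":0,"tz":0,"roll":0},{"fingers":0.6,"tx":0.04,"ty":0,"tz":0,"roll":0},{"fingers":1,"tx":0.04,"ty":0,"tz":0,"roll":0},{"fingers":1,"tx":0.04,"ty":0,"tz":0,"roll":0},{"fingers":1,"tx":-0.6,"ty":0,"tz":0,"roll":0},{"fingers":1,"tx":-1.8,"ty":0,"tz":0,"roll":0},{"fingers":1,"tx":-3.2,"ty":0,"tz":0,"roll":0}]' && python3 -c "
from h import *
plan(.5216,.1931,.29,83.9)"
```

```text
time: 8.2
tool_pos: [0.5908, -0.2417, 0.1742]
tool_rot: [-0.377, 1.569, 2.657]
contact_force: [0.8, 0.5, 0.2]
opening: 0.092
t 8.2 pos [ 0.5908 -0.2417  0.1742] jaw -96.18 down [-0.0019  0.001  -1.    ] open 0.092 F [0.7969 0.5033 0.2335] q [-0.5082  0.5837  1.2429 -0.0001  1.3172  1.1704]
  -> tx -2.881 ty -10.622 tz 2.896 roll -0.008
```

```bash
python3 -m crank '[{"fingers":1,"tx":-1.2,"ty":-0.5,"tz":0.2,"roll":0},{"fingers":1,"tx":-2.0,"ty":-1.7,"tz":0.5,"roll":0},{"fingers":1,"tx":-2.2,"ty":-3.1,"tz":0.9,"roll":0},{"fingers":1,"tx":-2.2,"ty":-4.5,"tz":1.3,"roll":0},{"fingers":1,"tx":-2.2,"ty":-5.9,"tz":1.7,"roll":0},{"fingers":1,"tx":-2.2,"ty":-7.3,"tz":2.1,"roll":0},{"fingers":1,"tx":-2.2,"ty":-8.7,"tz":2.5,"roll":0},{"fingers":1,"tx":-1.9,"ty":-9.9,"tz":2.8,"roll":0}]' && python3 -c "
from h import *
plan(.5216,.1931,.056,83.9)"
```

```text
time: 9.2
tool_pos: [0.5224, 0.166, 0.2506]
tool_rot: [-2.854, 1.568, 0.181]
contact_force: [1.5, 0.0, 0.3]
opening: 0.0918
t 9.2 pos [0.5224 0.166  0.2506] jaw -96.13 down [ 0.0026  0.0005 -1.    ] open 0.0918 F [1.4738 0.0497 0.2922] q [0.1679 0.3585 1.3991 0.     1.3814 1.8457]
  -> tx 4.866 ty -0.667 tz 0.105 roll -0.003
```

```bash
python3 -m crank '[{"fingers":1,"tx":0.3,"ty":-0.5,"tz":0.1,"roll":0},{"fingers":1,"tx":1,"ty":-0.66,"tz":0.1,"roll":0},{"fingers":1,"tx":2,"ty":-0.66,"tz":0.1,"roll":0},{"fingers":1,"tx":2.9,"ty":-0.66,"tz":0.1,"roll":0},{"fingers":1,"tx":3.3,"ty":-0.66,"tz":0.1,"roll":0},{"fingers":1,"tx":3.3,"ty":-0.66,"tz":0.1,"roll":0},{"fingers":1,"tx":4.2,"ty":-0.66,"tz":0.1,"roll":0},{"fingers":1,"tx":4.85,"ty":-0.66,"tz":0.1,"roll":0}]' && python3 -c "
from h import *
plan(.5216,.1931,.056,83.9)"
```

```text
time: 10.2
tool_pos: [0.5227, 0.1905, 0.0566]
tool_rot: [-2.887, 1.568, 0.146]
contact_force: [-0.4, -0.0, -0.9]
opening: 0.0916
t 10.2 pos [0.5227 0.1905 0.0566] jaw -96.19 down [ 0.0031  0.0005 -1.    ] open 0.0916 F [-0.3957 -0.0121 -0.9147] q [ 0.2118  0.568   1.6389 -0.0003  0.9316  1.8908]
  -> tx 0.015 ty -0.062 tz 0.034 roll -0.009
```

```bash
python3 -m crank '[{"fingers":1,"tx":0,"ty":-0.06,"tz":0.03,"roll":0},{"fingers":-1,"tx":0,"ty":-0.06,"tz":0.03,"roll":0},{"fingers":-1,"tx":0,"ty":-0.06,"tz":0.03,"roll":0},{"fingers":-1,"tx":0,"ty":-0.06,"tz":0.03,"roll":0},{"fingers":-1,"tx":0,"ty":-0.06,"tz":0.03,"roll":0},{"fingers":-1,"tx":0,"ty":-0.06,"tz":0.03,"roll":0},{"fingers":-1,"tx":-0.2,"ty":-0.06,"tz":0.03,"roll":0},{"fingers":-1,"tx":-0.6,"ty":-0.06,"tz":0.03,"roll":0}]' 25 && python3 -c "
from h import *
plan(.5968,.1845,.1,83.9)"
```

```text
time: 11.2
tool_pos: [0.5197, 0.1929, 0.0798]
tool_rot: [0.327, 1.569, -2.922]
contact_force: [-0.1, 0.5, -3.4]
opening: 0.0458
t 11.2 pos [0.5197 0.1929 0.0798] jaw -96.18 down [-0.0022 -0.0005 -1.    ] open 0.0458 F [-0.1458  0.4663 -3.3747] q [ 0.2171  0.5366  1.6182 -0.      0.9891  1.8957]
  -> tx -0.510 ty 0.002 tz -1.937 roll -0.008
```

```bash
python3 -m crank '[{"fingers":-1,"tx":-0.4,"ty":0,"tz":-0.2,"roll":0},{"fingers":-1,"tx":-0.5,"ty":0,"tz":-0.9,"roll":0},{"fingers":-1,"tx":-0.5,"ty":0,"tz":-1.6,"roll":0},{"fingers":-1,"tx":-0.5,"ty":0,"tz":-1.93,"roll":0},{"fingers":-1,"tx":-0.5,"ty":0,"tz":-1.93,"roll":0},{"fingers":-1,"tx":-0.2,"ty":0,"tz":-1.93,"roll":0},{"fingers":-1,"tx":0.1,"ty":0,"tz":-1.93,"roll":0},{"fingers":-1,"tx":0.3,"ty":0,"tz":-1.93,"roll":0}]' && python3 -c "
from h import *
for i in range(2):plan(.5968,.1845,.057,83.9)"
```

```text
time: 12.2
tool_pos: [0.5962, 0.1848, 0.0665]
tool_rot: [0.318, 1.569, -2.931]
contact_force: [-0.9, -0.2, -3.8]
opening: 0.0459
t 12.2 pos [0.5962 0.1848 0.0665] jaw -96.16 down [-0.0019 -0.0004 -1.    ] open 0.0459 F [-0.8908 -0.2002 -3.7598] q [ 0.1778  0.6623  1.4173 -0.0001  1.0639  1.8561]
  -> tx 0.237 ty 0.005 tz -0.016 roll -0.006
t 12.2 pos [0.5962 0.1848 0.0665] jaw -96.16 down [-0.0019 -0.0004 -1.    ] open 0.0459 F [-0.8908 -0.2002 -3.7598] q [ 0.1778  0.6623  1.4173 -0.0001  1.0639  1.8561]
  -> tx 0.237 ty 0.005 tz -0.016 roll -0.006
```

```bash
python3 -m crank '[{"fingers":-1,"tx":0.08,"ty":0,"tz":0,"roll":0},{"fingers":-1,"tx":0.14,"ty":0,"tz":0,"roll":0},{"fingers":-1,"tx":0.18,"ty":0,"tz":0,"roll":0},{"fingers":-1,"tx":0.21,"ty":0,"tz":0,"roll":0},{"fingers":-1,"tx":0.23,"ty":0,"tz":0,"roll":0},{"fingers":-1,"tx":0.25,"ty":0,"tz":0,"roll":0},{"fingers":-1,"tx":0.26,"ty":0,"tz":0,"roll":0},{"fingers":-1,"tx":0.26,"ty":0,"tz":0,"roll":0}]' && python3 -c "
from h import *
plan(.5968,.1845,.057,83.9)"
```

```text
time: 13.2
tool_pos: [0.5972, 0.1847, 0.0574]
tool_rot: [1.968, 1.571, -1.281]
contact_force: [0.1, 0.1, -3.2]
opening: 0.046
t 13.2 pos [0.5972 0.1847 0.0574] jaw -96.17 down [ 0.     -0.0001 -1.    ] open 0.046 F [ 0.0895  0.0812 -3.2298] q [ 0.1775  0.6735  1.4243 -0.0001  1.0438  1.8561]
  -> tx 0.010 ty 0.007 tz 0.010 roll -0.007
```

```bash
python3 -m crank '[{"fingers":-1,"tx":0.02,"ty":0,"tz":0,"roll":0},{"fingers":-1,"tx":0.03,"ty":0,"tz":0,"roll":0},{"fingers":-1,"tx":0.04,"ty":0,"tz":0,"roll":0},{"fingers":-1,"tx":0.04,"ty":0,"tz":0,"roll":0},{"fingers":-1,"tx":0.04,"ty":0,"tz":0,"roll":0},{"fingers":-1,"tx":0.04,"ty":0,"tz":0,"roll":0},{"fingers":-1,"tx":0.04,"ty":0,"tz":0,"roll":0},{"fingers":-1,"tx":0.04,"ty":0,"tz":0,"roll":0}]'
```

```text
time: 14.2
tool_pos: [0.5972, 0.1847, 0.056]
tool_rot: [2.512, 1.571, -0.737]
contact_force: [-1.0, -0.6, 0.8]
opening: 0.0459
```

```bash
python3 -m crank '[{"fingers":-0.2,"tx":0,"ty":0,"tz":0,"roll":0},{"fingers":0.5,"tx":0,"ty":0,"tz":0,"roll":0},{"fingers":1,"tx":0,"ty":0,"tz":0,"roll":0},{"fingers":1,"tx":0,"ty":0,"tz":0,"roll":0},{"fingers":1,"tx":0,"ty":0,"tz":0,"roll":0},{"fingers":1,"tx":-0.7,"ty":0,"tz":0,"roll":0},{"fingers":1,"tx":-2.0,"ty":0,"tz":0,"roll":0},{"fingers":1,"tx":-2.8,"ty":0,"tz":0,"roll":0}]' && python3 -c "
from h import *
plan(.4423,.1996,.051,83.9)"
```

```text
time: 15.2
tool_pos: [0.598, 0.1849, 0.1704]
tool_rot: [-2.872, 1.568, 0.162]
contact_force: [1.0, -0.4, -0.4]
opening: 0.0918
t 15.2 pos [0.598  0.1849 0.1704] jaw -96.17 down [ 0.003   0.0005 -1.    ] open 0.0918 F [ 1.0001 -0.4326 -0.419 ] q [ 0.1776  0.5602  1.2952 -0.0001  1.2831  1.8561]
  -> tx 2.974 ty 0.056 tz 3.917 roll -0.007
```

```bash
python3 -m crank '[{"fingers":1,"tx":0,"ty":0.02,"tz":1.3,"roll":0},{"fingers":1,"tx":0,"ty":0.05,"tz":2.6,"roll":0},{"fingers":1,"tx":0,"ty":0.05,"tz":3.6,"roll":0},{"fingers":1,"tx":0.3,"ty":0.05,"tz":3.92,"roll":0},{"fingers":1,"tx":1.2,"ty":0.05,"tz":3.92,"roll":0},{"fingers":1,"tx":1.7,"ty":0.05,"tz":3.92,"roll":0},{"fingers":1,"tx":1.9,"ty":0.05,"tz":3.92,"roll":0},{"fingers":1,"tx":1.9,"ty":0.05,"tz":3.92,"roll":0}]' && python3 -c "
from h import *
plan(.4423,.1996,.051,83.9)"
```

```text
time: 16.2
tool_pos: [0.4412, 0.1996, 0.0918]
tool_rot: [0.741, 1.571, -2.509]
contact_force: [0.9, 0.1, 0.2]
opening: 0.0915
t 16.2 pos [0.4412 0.1996 0.0918] jaw -96.18 down [-0.0002 -0.0002 -1.    ] open 0.0915 F [0.9024 0.0962 0.1563] q [ 0.2665  0.4115  1.8027 -0.0001  0.9276  1.9452]
  -> tx 1.020 ty -0.003 tz -0.028 roll -0.008
```

```bash
python3 -m crank '[{"fingers":1,"tx":0.5,"ty":0,"tz":-0.03,"roll":0},{"fingers":1,"tx":0.9,"ty":0,"tz":-0.03,"roll":0},{"fingers":1,"tx":1.02,"ty":0,"tz":-0.03,"roll":0},{"fingers":-1,"tx":1.02,"ty":0,"tz":-0.03,"roll":0},{"fingers":-1,"tx":1.02,"ty":0,"tz":-0.03,"roll":0},{"fingers":-1,"tx":1.02,"ty":0,"tz":-0.03,"roll":0},{"fingers":-1,"tx":1.02,"ty":0,"tz":-0.03,"roll":0},{"fingers":-1,"tx":1.02,"ty":0,"tz":-0.03,"roll":0}]' 20 && python3 -c "
from h import *
plan(.5192,.1928,.1,83.9)"
```

```text
time: 17.2
tool_pos: [0.4424, 0.1994, 0.0511]
tool_rot: [2.637, 1.571, -0.612]
contact_force: [-0.3, -2.9, 2.8]
opening: 0.0465
t 17.2 pos [0.4424 0.1994 0.0511] jaw -96.17 down [ 0.0002 -0.0002 -1.    ] open 0.0465 F [-0.2684 -2.8786  2.7604] q [ 0.2656  0.4756  1.8408 -0.0003  0.825   1.9442]
  -> tx -1.221 ty -0.041 tz -1.928 roll -0.007
```

```bash
python3 -m crank '[{"fingers":-1,"tx":0,"ty":0,"tz":0,"roll":0},{"fingers":-1,"tx":0,"ty":0,"tz":0,"roll":0},{"fingers":-1,"tx":-0.2,"ty":0,"tz":0,"roll":0},{"fingers":-1,"tx":-0.5,"ty":0,"tz":0,"roll":0},{"fingers":-1,"tx":-0.9,"ty":0,"tz":0,"roll":0},{"fingers":-1,"tx":-1.2,"ty":0,"tz":0,"roll":0},{"fingers":-1,"tx":-1.2,"ty":0,"tz":0,"roll":0},{"fingers":-1,"tx":-1.2,"ty":0,"tz":0,"roll":0}]' 25 && python3 -c "
from h import *
plan(.5192,.1928,.1,83.9)"
```

```text
time: 18.2
tool_pos: [0.442, 0.1994, 0.0988]
tool_rot: [0.5, 1.57, -2.75]
contact_force: [-0.1, -0.5, -0.6]
opening: 0.0005
t 18.2 pos [0.442  0.1994 0.0988] jaw -96.18 down [-0.0005 -0.0002 -1.    ] open 0.0005 F [-0.1242 -0.4541 -0.5944] q [ 0.2656  0.4027  1.793  -0.0001  0.9464  1.9443]
  -> tx -0.032 ty -0.044 tz -1.935 roll -0.008
```

The fingers came up empty, so I look at what happened.

```bash
python3 -m crank '[{"fingers":0,"tx":-0.5,"ty":0,"tz":-0.1,"roll":0},{"fingers":1,"tx":-1.5,"ty":0,"tz":-0.5,"roll":0},{"fingers":1,"tx":-2.6,"ty":0,"tz":-0.8,"roll":0},{"fingers":1,"tx":-3.8,"ty":0,"tz":-0.8,"roll":0},{"fingers":1,"tx":-4.5,"ty":0,"tz":-0.8,"roll":0},{"fingers":1,"tx":-4.6,"ty":0,"tz":-0.8,"roll":0},{"fingers":1,"tx":-4.6,"ty":0,"tz":-0.8,"roll":0},{"fingers":1,"tx":-4.6,"ty":0,"tz":-0.8,"roll":0}]' && python3 -c "
from h import *
p=grab('wrist',2)[0]; grab('side',2); q=cv2.imread('pics/side2.png')
a=cv2.resize(cv2.imread('pics/wrist2.png')[40:290,180:380],(480,600),interpolation=cv2.INTER_CUBIC)
b=cv2.resize(q[220:340,200:400],(320,192),interpolation=cv2.INTER_CUBIC)
o=np.zeros((600,800,3),np.uint8);o[:,:480]=a;o[:192,480:]=b;cv2.imwrite('pics/c2.png',o)"
```

```text
time: 19.2
tool_pos: [0.4734, 0.1959, 0.2812]
tool_rot: [0.374, 1.567, -2.875]
contact_force: [0.3, 0.5, 0.1]
opening: 0.0758
```

View pics/c2.png

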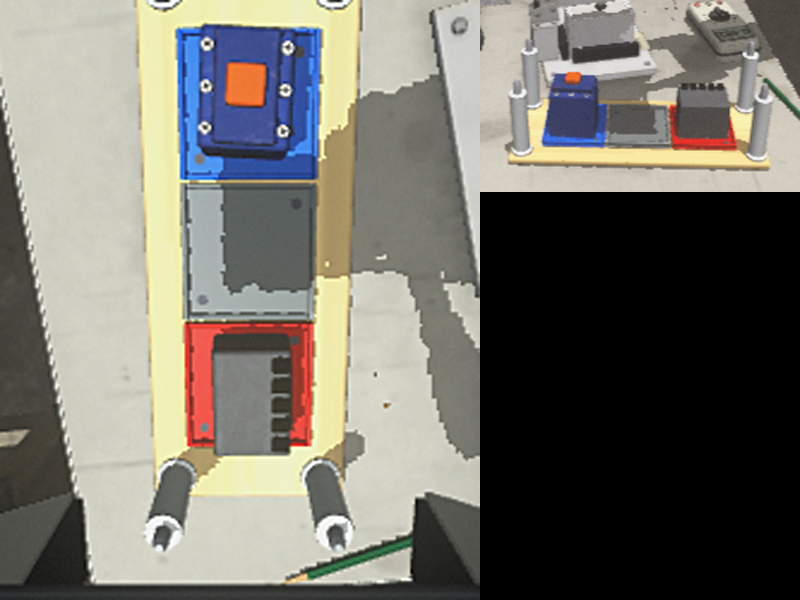

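Contactor stands in the blue liner (crop 245,90), grey is empty (250,250), and the relay is still upright in red (250,395). I measure it closely.

Run:
```python
from h import *
def rep(P,nm,m,k=30):
    l,lab,st,_=cv2.connectedComponentsWithStats(m.astype(np.uint8))
    for i in range(1,l):
        if st[i,4]>=k:
            q=P[lab==i];b=cv2.minAreaRect(q[:,:2].astype(np.float32));A=np.c_[q[:,:2]-q[:,:2].mean(0),np.ones(len(q))]
            print(nm,st[i],q.mean(0),'rect',np.array(b[0]),np.array(b[1]),round(b[2],1),'slope',np.linalg.lstsq(A,q[:,2],rcond=None)[0][:2])
for n in("wrist","side"):
  for tag in(1,2) if n=="wrist" else (0,2):
    p,d,T,c=load(n,tag);P=cloud(d,T,c);ok=(d>0);X,Y,Z=P[...,0],P[...,1],P[...,2]
    reg=ok&(X>.40)&(X<.49)&(Y>.165)&(Y<.235)
    print(n,tag)
    for lo,hi in((.057,.07),(.05,.057),(.04,.05),(.03,.04),(.023,.03)): rep(P,(lo,hi),reg&(Z>lo)&(Z<hi),20)
    g=ok&(X>.35)&(X<.68)&(Y>.1)&(Y<.28)
    if tag==2: rep(P,'contactor',g&(Z>.065)&(Z<.08)&(X>.55),60)
```

```text
wrist 1
(0.057, 0.07) [ 270  213   31   41 1244] [0.4438 0.1989 0.0631] rect [0.4423 0.1994] [0.0424 0.0589] 84.5 slope [-0.0252 -0.0613]
(0.05, 0.057) [270 212  31   2  37] [0.4715 0.1981 0.0538] rect [0.4714 0.1962] [0.0422 0.0014] 84.0 slope [ 0.4471 -0.0309]
(0.04, 0.05) [270 209  31   3  65] [0.4715 0.1958 0.0455] rect [0.4715 0.1962] [0.043  0.0023] 83.0 slope [-1.6573  0.1519]
(0.03, 0.04) [270 208  30   2  54] [0.4719 0.1974 0.0359] rect [0.4718 0.1968] [0.0424 0.0016] 85.5 slope [-0.8736  0.073 ]
(0.023, 0.03) [270 206  30   3  53] [0.472  0.1959 0.0265] rect [0.4721 0.1968] [0.0429 0.0021] 85.7 slope [-1.9166  0.2097]
wrist 2
(0.057, 0.07) [ 268  185   34   45 1440] [0.4435 0.1991 0.063 ] rect [0.4419 0.199 ] [0.0428 0.0595] 84.7 slope [-0.0192 -0.0561]
(0.05, 0.057) [269 184  32   2  37] [0.4715 0.1979 0.0528] rect [0.4713 0.1962] [0.0405 0.0006] 84.2 slope [-4.6631  0.4907]
(0.04, 0.05) [280 182  21   2  29] [0.4707 0.1877 0.0443] rect [0.4708 0.1888] [0.0266 0.0008] 84.0 slope [-5.0442  0.5282]
(0.03, 0.04) [269 181  32   2  54] [0.472  0.198  0.0356] rect [0.4717 0.1962
[... 1449 characters left out ...]
] [0.4463 0.2193 0.0447] rect [0.4467 0.2192] [0.0197 0.0627] 68.1 slope [-0.0165 -0.081 ]
(0.03, 0.04) [323 294  33   7 138] [0.4451 0.2206 0.035 ] rect [0.4444 0.2203] [0.0088 0.0609] 80.6 slope [-0.0292 -0.1468]
(0.023, 0.03) [323 299  32   5  94] [0.4454 0.2208 0.0265] rect [0.4447 0.2211] [0.0059 0.0595] 83.9 slope [-0.0199 -0.0418]
contactor [226 257  10  10  63] [0.6511 0.14   0.0723] rect [0.6515 0.1387] [0.019  0.0097] 5.2 slope [-0.0986 -0.0305]
contactor [242 268  31  18 273] [0.5984 0.2022 0.0727] rect [0.5986 0.1877] [0.0438 0.0544] 82.2 slope [ 0.0068 -0.1561]
contactor [218 285  12  10  71] [0.6607 0.2301 0.0721] rect [0.6607 0.2283] [0.0196 0.011 ] 6.3 slope [ 0.0011 -0.1911]
```

```bash
python3 -c "
from h import *
plan(.4425,.1996,.049,84.3)"
```

```text
t 19.3 pos [0.4737 0.1959 0.2817] jaw -96.17 down [-0.0023 -0.0007 -1.    ] open 0.0836 F [-0.1113 -0.3669  0.4338] q [ 0.2427  0.2762  1.4321 -0.0001  1.4357  1.9212]
  -> tx 5.820 ty -0.013 tz 0.772 roll -0.047
```

```bash
python3 -m crank '[{"fingers":1,"tx":1,"ty":-0.01,"tz":0.5,"roll":-0.05},{"fingers":1,"tx":2.2,"ty":-0.01,"tz":0.77,"roll":-0.05},{"fingers":1,"tx":3.4,"ty":-0.01,"tz":0.77,"roll":-0.05},{"fingers":1,"tx":4.4,"ty":-0.01,"tz":0.77,"roll":-0.05},{"fingers":1,"tx":5.1,"ty":-0.01,"tz":0.77,"roll":-0.05},{"fingers":1,"tx":5.6,"ty":-0.01,"tz":0.77,"roll":-0.05},{"fingers":1,"tx":5.82,"ty":-0.01,"tz":0.77,"roll":-0.05},{"fingers":1,"tx":5.82,"ty":-0.01,"tz":0.77,"roll":-0.05}]' && python3 -c "
from h import *
plan(.4425,.1996,.049,84.3)" && python3 -m crank '[{"fingers":0.2,"tx":0,"ty":0,"tz":0,"roll":0},{"fingers":0.1,"tx":0,"ty":0,"tz":0,"roll":0},{"fingers":0.06,"tx":0,"ty":0,"tz":0,"roll":0},{"fingers":-1,"tx":0,"ty":0,"tz":0,"roll":0},{"fingers":-1,"tx":0,"ty":0,"tz":0,"roll":0},{"fingers":-1,"tx":0,"ty":0,"tz":0,"roll":0},{"fingers":-1,"tx":0,"ty":0,"tz":0,"roll":0},{"fingers":-1,"tx":0,"ty":0,"tz":0,"roll":0}]' 45
```

```text
time: 20.3
tool_pos: [0.4433, 0.1996, 0.0498]
tool_rot: [0.453, 1.57, -2.788]
contact_force: [-0.6, 0.3, -0.4]
opening: 0.0917
t 20.3 pos [0.4433 0.1996 0.0498] jaw -95.67 down [-0.0011 -0.0004 -1.    ] open 0.0917 F [-0.6211  0.332  -0.4191] q [ 0.2654  0.4797  1.8383 -0.0001  0.8248  1.9353]
  -> tx 0.020 ty 0.003 tz 0.019 roll 0.003
time: 21.3
tool_pos: [0.4438, 0.1946, 0.0543]
tool_rot: [1.753, 1.562, -1.485]
contact_force: [-13.6, -36.5, 66.3]
opening: 0.0168
```

```bash
python3 -c "
from h import *
print(observe())
p=grab('side',3)[0]; grab('scene',3)
q=cv2.imread('pics/side3.png');s=cv2.imread('pics/scene3.png')
a=cv2.resize(q[200:340,280:420],(400,400),interpolation=cv2.INTER_CUBIC)
b=cv2.resize(s[200:340,160:300],(400,400),interpolation=cv2.INTER_CUBIC)
cv2.imwrite('pics/c3.png',np.hstack([a,b]))"
```

```text
{'time': 21.3, 'qpos': array([ 0.261 ,  0.4711,  1.8369, -0.012 ,  0.8352,  1.9355]), 'qvel': array([-0.0112, -0.0306, -0.0088, -0.0156,  0.0298,  0.0015]), 'joint_efforts': array([ 14.3033, -14.7213, -15.1049,   7.9208,  -7.6405,  -0.1069]), 'tool_pos': array([0.4438, 0.1946, 0.0543]), 'tool_rot': array([ 1.7527,  1.5617, -1.4845]), 'contact_force': array([-13.6143, -36.5089,  66.2613]), 'torque': array([-6.8907,  2.4949, -0.1514]), 'opening': 0.016777322350673928}
```

View pics/c3.png

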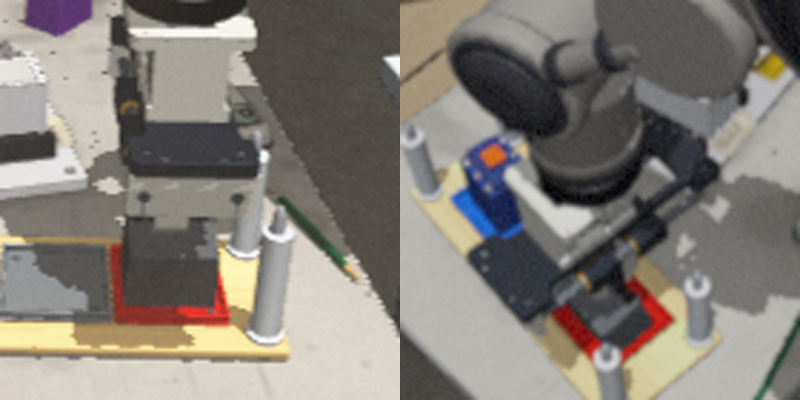

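Run:
```python
from h import *
for n,tag in(("side",2),("side",3),("scene",0),("scene",3)):
    p,d,T,c=load(n,tag);P=cloud(d,T,c);ok=(d>0);X,Y,Z=P[...,0],P[...,1],P[...,2]
    reg=ok&(X>.39)&(X<.50)&(Y>.14)&(Y<.26)
    print(n,tag)
    for z in np.arange(.015,.12,.008):
        m=reg&(Z>z)&(Z<z+.008);q=P[m]
        if len(q)>5: print(round(z,3),len(q),'x',np.percentile(q[:,0],[2,98]),'y',np.percentile(q[:,1],[2,50,98]),'rgb',p[m].mean(0).astype(int))
```

```text
side 2
0.015 422 x [0.3959 0.4977] y [0.1603 0.2228 0.2569] rgb [143  79  72]
0.023 133 x [0.3944 0.474 ] y [0.1938 0.2208 0.2578] rgb [86 78 75]
0.031 126 x [0.3925 0.4739] y [0.185  0.2209 0.2595] rgb [90 81 77]
0.039 140 x [0.3935 0.4732] y [0.1964 0.2206 0.2582] rgb [89 83 78]
0.047 129 x [0.3924 0.4734] y [0.1978 0.2207 0.2593] rgb [85 80 77]
0.055 440 x [0.3956 0.4716] y [0.1833 0.208  0.2563] rgb [105 102 101]
0.063 111 x [0.3927 0.4665] y [0.1785 0.1868 0.2595] rgb [84 80 76]
0.071 18 x [0.391  0.3969] y [0.2516 0.256  0.2595] rgb [130 128 121]
0.079 12 x [0.3926 0.3964] y [0.2483 0.2564 0.2595] rgb [124 123 122]
0.087 30 x [0.3906 0.3965] y [0.2441 0.2555 0.2593] rgb [161 160 158]
0.095 6 x [0.3905 0.3972] y [0.2487 0.2543 0.2559] rgb [138 137 136]
side 3
0.015 407 x [0.3958 0.4979] y [0.1604 0.2248 0.2552] rgb [122  70  63]
0.023 119 x [0.3934 0.4732] y [0.1985 0.2252 0.2589] rgb [82 75 71]
0.031 117 x [0.3932 0.4746] y [0.1912 0.2261 0.2593] rgb [82 75 70]
0.039 116 x [0.3933 0.4741] y [0.1922 0.2274 0.2583] rgb [83 78 72]
0.047 119 x [0.393  0.4744] y [0.2045 0.2288 0.259
[... 1108 characters left out ...]
.2479] rgb [106  58  57]
0.031 28 x [0.4074 0.4591] y [0.1861 0.206  0.2262] rgb [61 55 57]
0.039 37 x [0.4077 0.44  ] y [0.1878 0.2129 0.2292] rgb [62 55 58]
0.047 35 x [0.4087 0.4581] y [0.1854 0.2131 0.2309] rgb [64 56 58]
0.055 94 x [0.4101 0.47  ] y [0.1905 0.2251 0.232 ] rgb [67 67 70]
0.063 186 x [0.4104 0.4674] y [0.1919 0.2141 0.2289] rgb [75 77 80]
0.071 48 x [0.4152 0.4371] y [0.1797 0.1961 0.2128] rgb [54 51 50]
0.079 23 x [0.4297 0.4435] y [0.1758 0.2061 0.2204] rgb [87 85 83]
0.087 14 x [0.3912 0.4334] y [0.1755 0.1856 0.2542] rgb [112 109 107]
0.095 14 x [0.3905 0.4328] y [0.1755 0.1853 0.2566] rgb [118 113 112]
0.103 6 x [0.4299 0.4436] y [0.1776 0.1854 0.189 ] rgb [74 75 75]
```

```bash
python3 -c "
from h import *
grab('wrist',3)
q=cv2.imread('pics/wrist3.png')
cv2.imwrite('pics/c4.png',cv2.resize(q[150:360,140:420],(800,600),interpolation=cv2.INTER_CUBIC))"
```

```text
(no output)
```

View pics/c4.png

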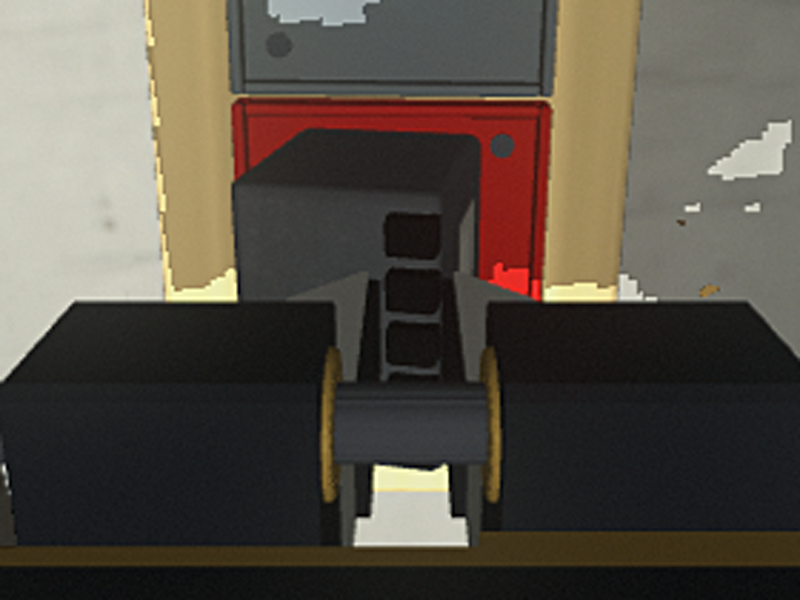

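The wrist crop shows the left finger at (330,330) sunk into the relay's top, with the relay tilted a few degrees. I release gently, then look at how it stands.

```bash
python3 -m crank '[{"fingers":-0.6,"tx":0,"ty":0,"tz":0,"roll":0},{"fingers":-0.5,"tx":0,"ty":0,"tz":0,"roll":0},{"fingers":-0.3,"tx":0,"ty":0,"tz":0,"roll":0},{"fingers":-0.1,"tx":0,"ty":0,"tz":0,"roll":0},{"fingers":0.1,"tx":0,"ty":0,"tz":0,"roll":0},{"fingers":0.4,"tx":0,"ty":0,"tz":0,"roll":0},{"fingers":0.7,"tx":0,"ty":0,"tz":0,"roll":0},{"fingers":1,"tx":0,"ty":0,"tz":0,"roll":0}]' 3; python3 -m crank '[{"fingers":1,"tx":0,"ty":0,"tz":0,"roll":0},{"fingers":1,"tx":0,"ty":0,"tz":0,"roll":0},{"fingers":1,"tx":-0.6,"ty":0,"tz":0,"roll":0},{"fingers":1,"tx":-1.6,"ty":0,"tz":-0.2,"roll":0},{"fingers":1,"tx":-2.8,"ty":0,"tz":-0.6,"roll":0},{"fingers":1,"tx":-4,"ty":0,"tz":-0.8,"roll":0},{"fingers":1,"tx":-4.4,"ty":0,"tz":-0.8,"roll":0},{"fingers":1,"tx":-4.4,"ty":0,"tz":-0.8,"roll":0}]'
python3 - <<'E'
from h import *
grab('wrist',4);grab('side',4)
for n in("wrist","side"):
    p,d,T,c=load(n,4);P=cloud(d,T,c);X,Y,Z=P[...,0],P[...,1],P[...,2]
    reg=(d>0)&(X>.405)&(X<.49)&(Y>.165)&(Y<.238)
    for lo,hi in((.057,.072),(.03,.055)):
        q=P[reg&(Z>lo)&(Z<hi)];b=cv2.minAreaRect(q[:,:2].astype(np.float32));A=np.c_[q[:,:2]-q[:,:2].mean(0),np.ones(len(q))]
        print(n,lo,q.mean(0),b,np.linalg.lstsq(A,q[:,2],rcond=None)[0])
q=cv2.imread('pics/wrist4.png');cv2.imwrite('pics/c5.png',cv2.resize(q[140:290,210:350],(560,600),interpolation=cv2.INTER_CUBIC))
E
```

```text
time: 22.45
tool_pos: [0.445, 0.1976, 0.0564]
tool_rot: [2.751, 1.565, -0.488]
contact_force: [-15.9, -19.1, 63.8]
opening: 0.0137
time: 23.45
tool_pos: [0.4759, 0.1968, 0.2272]
tool_rot: [-2.789, 1.568, 0.254]
contact_force: [-0.0, -1.7, -0.7]
opening: 0.0869
wrist 0.057 [0.4437 0.2004 0.0631] ((0.4423045516014099, 0.20060865581035614), (0.04260638728737831, 0.0592135526239872), 84.90518188476562) [-0.017  -0.0633  0.0631]
wrist 0.03 [0.4695 0.1965 0.0428] ((0.45540618896484375, 0.18667826056480408), (0.06725919246673584, 0.03254091739654541), 37.4788932800293) [-0.1386  0.014   0.0428]
side 0.057 [0.4431 0.2033 0.0618] ((0.4418708086013794, 0.2008693516254425), (0.04606228694319725, 0.06034761667251587), 83.37097930908203) [-0.0072 -0.0837  0.0618]
side 0.03 [0.4467 0.2202 0.0425] ((0.4537508189678192, 0.21394413709640503), (0.0371537022292614, 0.0735703855752945), 49.90949630737305) [-0.0097 -0.0012  0.0425]
```

View pics/c5.png

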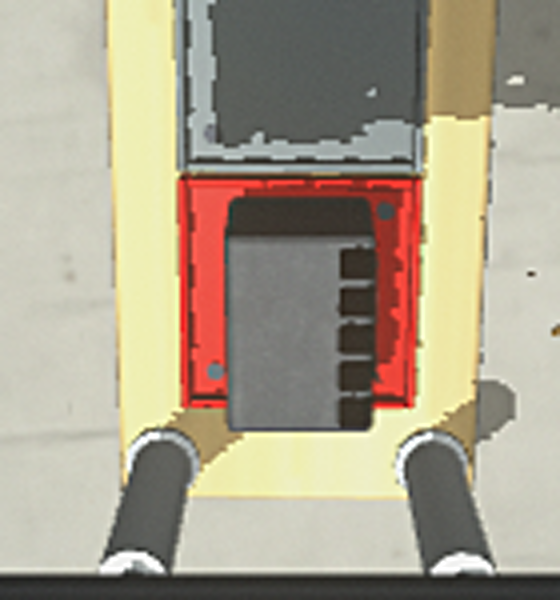

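Upright and level again, at (.442,.2007); in the crop the relay is at (300,320). Now a gentler close with low force, checked before any lift.

```bash
python3 -c "
from h import *
plan(.4420,.2007,.054,84.0)"; python3 -m crank '[{"fingers":1,"tx":0,"ty":0,"tz":0.3,"roll":0},{"fingers":1,"tx":0.6,"ty":-0.05,"tz":0.8,"roll":0},{"fingers":1,"tx":1.8,"ty":-0.05,"tz":0.8,"roll":0},{"fingers":1,"tx":2.8,"ty":-0.05,"tz":0.8,"roll":0},{"fingers":1,"tx":3.3,"ty":-0.05,"tz":0.8,"roll":0},{"fingers":1,"tx":3.3,"ty":-0.05,"tz":0.8,"roll":0},{"fingers":1,"tx":3.3,"ty":-0.05,"tz":0.8,"roll":0},{"fingers":1,"tx":3.3,"ty":-0.05,"tz":0.8,"roll":0}]' 10;python3 -c "
from h import *
plan(.4420,.2007,.054,84.0)"
```

```text
t 23.55 pos [0.4748 0.1965 0.2252] jaw -95.67 down [-0.0016 -0.0004 -1.    ] open 0.091 F [ 0.4892 -0.2606 -0.5128] q [0.2432 0.3142 1.535  0.     1.294  1.913 ]
  -> tx 4.281 ty -0.026 tz 0.818 roll 0.033
time: 24.55
tool_pos: [0.4442, 0.2019, 0.0952]
tool_rot: [-2.821, 1.569, 0.221]
contact_force: [1.0, 0.3, 1.6]
opening: 0.0918
t 24.55 pos [0.4442 0.2019 0.0952] jaw -95.67 down [ 0.0019  0.0004 -1.    ] open 0.0918 F [1.0337 0.3316 1.578 ] q [ 0.2695  0.4113  1.791  -0.0001  0.9374  1.9393]
  -> tx 1.029 ty 0.037 tz 0.054 roll 0.033
```

```bash
python3 -m crank '[{"fingers":0.3,"tx":0.6,"ty":0.03,"tz":0.04,"roll":0.03},{"fingers":0.2,"tx":1,"ty":0.03,"tz":0.04,"roll":0.03},{"fingers":0.15,"tx":1.03,"ty":0.03,"tz":0.04,"roll":0.03},{"fingers":0.1,"tx":1.03,"ty":0.03,"tz":0.04,"roll":0.03},{"fingers":0.05,"tx":1.03,"ty":0.03,"tz":0.04,"roll":0.03},{"fingers":0,"tx":1.03,"ty":0.03,"tz":0.04,"roll":0.03},{"fingers":-0.04,"tx":1.03,"ty":0.03,"tz":0.04,"roll":0.03},{"fingers":-0.04,"tx":1.03,"ty":0.03,"tz":0.04,"roll":0.03}]' 10; python3 -m crank '[{"fingers":-0.06,"tx":0,"ty":0,"tz":0,"roll":0},{"fingers":-0.08,"tx":0,"ty":0,"tz":0,"roll":0},{"fingers":-0.1,"tx":0,"ty":0,"tz":0,"roll":0},{"fingers":-0.1,"tx":0,"ty":0,"tz":0,"roll":0},{"fingers":-0.1,"tx":0,"ty":0,"tz":0,"roll":0},{"fingers":-0.1,"tx":0,"ty":0,"tz":0,"roll":0},{"fingers":-0.1,"tx":0,"ty":0,"tz":0,"roll":0},{"fingers":-0.1,"tx":0,"ty":0,"tz":0,"roll":0}]' 10
```

```text
time: 25.55
tool_pos: [0.442, 0.2007, 0.0531]
tool_rot: [2.696, 1.571, -0.549]
contact_force: [0.6, -0.1, -0.8]
opening: 0.0439
time: 26.55
tool_pos: [0.442, 0.2007, 0.053]
tool_rot: [2.099, 1.571, -1.147]
contact_force: [0.1, 0.3, -0.3]
opening: 0.0415
```

```bash
python3 -m crank '[{"fingers":-0.2,"tx":0,"ty":0,"tz":0,"roll":0},{"fingers":-0.25,"tx":0,"ty":0,"tz":0,"roll":0},{"fingers":-0.3,"tx":0,"ty":0,"tz":0,"roll":0},{"fingers":-0.3,"tx":0,"ty":0,"tz":0,"roll":0},{"fingers":-0.3,"tx":0,"ty":0,"tz":0,"roll":0},{"fingers":-0.3,"tx":0,"ty":0,"tz":0,"roll":0},{"fingers":-0.3,"tx":0,"ty":0,"tz":0,"roll":0},{"fingers":-0.3,"tx":0,"ty":0,"tz":0,"roll":0}]' 10; python3 -c "
from h import *
p=grab('wrist',5)[0]
q=cv2.imread('pics/wrist5.png');cv2.imwrite('pics/c6.png',cv2.resize(q[150:360,140:420],(800,600),interpolation=cv2.INTER_CUBIC))"
```

```text
time: 27.55
tool_pos: [0.442, 0.2007, 0.053]
tool_rot: [1.982, 1.571, -1.264]
contact_force: [0.4, -0.4, 0.0]
opening: 0.0321
```

View pics/c6.png

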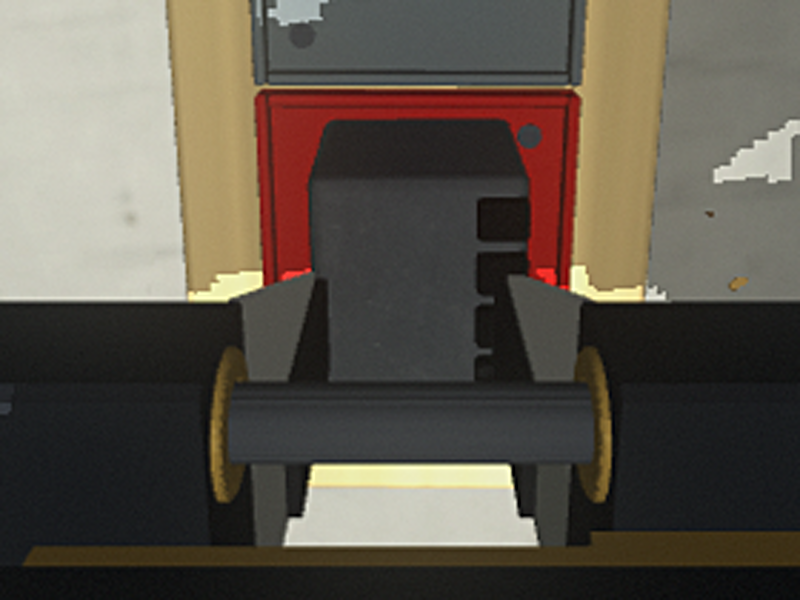

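The fingers pass through the relay's upper part with no force at all, while earlier tips about 3 mm lower met solid body. It seems to be solid only low down, so I check the finger profile from the wrist depth to see how low I can grip.

Run:
```python
from h import *
p,d,T,c=load("wrist",1);Tc=c['T_tool_cam']
for tag in(1,5):
    p,d,T,c=load("wrist",tag);P=cloud(d,Tc,c);m=(d>0)&(P[...,0]>-.06)&(P[...,0]<.03)&(abs(P[...,1])<.11)&(abs(P[...,2])<.05)
    print('tag',tag)
    for a in np.arange(-.06,.03,.005):
        for s in(1,-1):
            q=P[m&(P[...,0]>=a)&(P[...,0]<a+.005)&(P[...,1]*s>0)]
            if len(q)>3: print(round(a,3),s,len(q),'y',np.percentile(q[:,1],[1,99]),'z',np.percentile(q[:,2],[1,99]))
```

```text
tag 1
-0.06 1 216 y [0.0443 0.0474] z [-0.0004  0.0104]
-0.06 -1 212 y [-0.0554 -0.0467] z [-0.0119  0.0102]
-0.055 1 254 y [0.0443 0.0625] z [-0.0119  0.009 ]
-0.055 -1 263 y [-0.0651 -0.0467] z [-0.012   0.0087]
-0.05 1 288 y [0.0443 0.0621] z [-0.0119  0.0088]
-0.05 -1 276 y [-0.0647 -0.0469] z [-0.0119  0.0088]
-0.045 1 236 y [0.0444 0.0621] z [-0.0119 -0.0047]
-0.045 -1 247 y [-0.0645 -0.0468] z [-0.0119 -0.005 ]
-0.04 1 249 y [0.0443 0.0614] z [-0.0119 -0.0022]
-0.04 -1 230 y [-0.064  -0.0468] z [-0.0117 -0.0023]
-0.035 1 229 y [0.0443 0.0613] z [-0.0118  0.0006]
-0.035 -1 243 y [-0.0639 -0.0468] z [-0.0117  0.0007]
-0.03 1 216 y [0.0443 0.0604] z [-0.0117  0.0034]
-0.03 -1 216 y [-0.0631 -0.0469] z [-0.0119  0.0033]
-0.025 1 200 y [0.0443 0.0603] z [-0.0118  0.0061]
-0.025 -1 203 y [-0.0621 -0.0469] z [-0.0118  0.0063]
-0.02 1 167 y [0.0443 0.0558] z [-0.0117  0.0085]
-0.02 -1 158 y [-0.0572 -0.0469] z [-0.0117  0.0082]
-0.015 1 83 y [0.0443 0.0509] z [-0.0115  0.0088]
-0.015 -1 75 y [-0.0529 -0.0469] z [-0.0113  0.009 ]
tag 5
-0.06 1 141 y [0.0147 0.0172] z [-0.0001  0.0097]

[... 1098 characters left out ...]
005 1 102 y [0.0006 0.021 ] z [-0.0299 -0.0289]
-0.005 -1 91 y [-0.0208 -0.0005] z [-0.0298 -0.0286]
-0.0 1 85 y [0.0001 0.0207] z [-0.0301 -0.0292]
-0.0 -1 92 y [-0.0209 -0.0005] z [-0.03   -0.0288]
0.005 1 86 y [0.0006 0.0213] z [-0.0302 -0.0289]
0.005 -1 75 y [-0.0208 -0.0009] z [-0.0302 -0.029 ]
0.01 1 83 y [0.0002 0.021 ] z [-0.0303 -0.0293]
0.01 -1 77 y [-0.0206 -0.0004] z [-0.0302 -0.0292]
0.015 1 68 y [0.0002 0.0209] z [-0.0304 -0.0296]
0.015 -1 74 y [-0.0211 -0.0004] z [-0.0303 -0.029 ]
0.02 1 71 y [0.0007 0.0216] z [-0.0306 -0.0293]
0.02 -1 68 y [-0.0211 -0.0004] z [-0.0304 -0.0293]
0.025 1 64 y [0.0003 0.0212] z [-0.0306 -0.0297]
0.025 -1 58 y [-0.0216 -0.0004] z [-0.0305 -0.0289]
```

Finding: in the wrist depth the fingers end about 10–12 mm *behind* the TCP, not 25 mm ahead. That fits everything: the relay top at .063 was only grazed at TCP z .051, and the finger "inside" the relay was really on top of it. So I must grip about 35 mm lower. First I check where the gripper body begins.

```bash
python3 - <<'E'
from h import *
import cell;print(cell.tip_reach)
p,d,T,c=load("wrist",5);P=cloud(d,c['T_tool_cam'],c)
for (u,v) in((283,298),(283,286),(283,310),(165,262),(165,275),(165,300),(400,262),(400,300),(283,346),(100,346),(283,360),(215,255),(240,270),(250,255),(235,320),(330,320),(225,330),(120,300),(20,300),(450,300),(540,300)):
    print(u,v,round(float(d[v,u]),3),P[v,u] if d[v,u]>0 else None,p[v,u])
E
python3 -m crank '[{"fingers":0,"tx":0,"ty":0,"tz":0,"roll":0},{"fingers":1,"tx":0,"ty":0,"tz":0,"roll":0},{"fingers":1,"tx":0,"ty":0,"tz":0,"roll":0},{"fingers":1,"tx":-0.4,"ty":0,"tz":0,"roll":0},{"fingers":1,"tx":-0.8,"ty":0,"tz":0,"roll":0},{"fingers":1,"tx":-0.8,"ty":0,"tz":0,"roll":0},{"fingers":1,"tx":-0.8,"ty":0,"tz":0,"roll":0},{"fingers":1,"tx":-0.8,"ty":0,"tz":0,"roll":0}]' 25; python3 -c "
from h import *
grab('side',6);grab('scene',6)
a=cv2.imread('pics/side6.png')[190:310,270:420];b=cv2.imread('pics/scene6.png')[200:320,160:310]
cv2.imwrite('pics/c7.png',np.hstack([cv2.resize(i,(400,320),interpolation=cv2.INTER_CUBIC) for i in(a,b)]))"
```

```text
0.025
283 298 0.086 [-0.0942 -0.0013 -0.0289] [63 66 66]
283 286 0.088 [-0.0906 -0.0013 -0.0306] [41 44 42]
283 310 0.086 [-0.0947 -0.0013 -0.0255] [57 58 60]
165 262 0.09 [-0.0874 -0.0356 -0.0366] [35 36 32]
165 275 0.082 [-0.0953 -0.0327 -0.0365] [30 30 29]
165 300 0.078 [-0.1009 -0.0311 -0.0325] [29 28 32]
400 262 0.09 [-0.087   0.0328 -0.0364] [26 26 24]
400 300 0.077 [-0.1019  0.0277 -0.0331] [28 30 32]
283 346 0.077 [-0.1054 -0.0013 -0.0224] [70 57 33]
100 346 0.335 [ 0.1117 -0.2003  0.1568] [151 146 131]
283 360 0.067 [-0.1145 -0.0013 -0.0263] [25 25 26]
215 255 0.229 [ 0.0409 -0.052   0.0183] [157 156 103]
240 270 0.141 [-0.042  -0.021  -0.0112] [78 77 73]
250 255 0.161 [-0.0214 -0.0187 -0.0094] [27 25 21]
235 320 0.117 [-0.0687 -0.0196 -0.0038] [69 69 63]
330 320 0.122 [-0.0642  0.0171 -0.0007] [61 63 55]
225 330 0.097 [-0.0866 -0.0196 -0.0128] [25 23 20]
120 300 0.077 [-0.1017 -0.042  -0.0329] [48 52 59]
20 300 0.084 [-0.0957 -0.0728 -0.0291] [52 55 58]
450 300 0.078 [-0.1008  0.0408 -0.0325] [25 27 30]
540 300 0.085 [-0.0949  0.069  -0.0288] [52 56 60]
time: 28.6
tool_pos: [0.4416, 0.2005, 0.0843]
tool_rot: [0.464, 1.569, -2.782]
contact_force: [-0.3, -0.7, -0.4]
opening: 0.0917
```

View pics/c7.png

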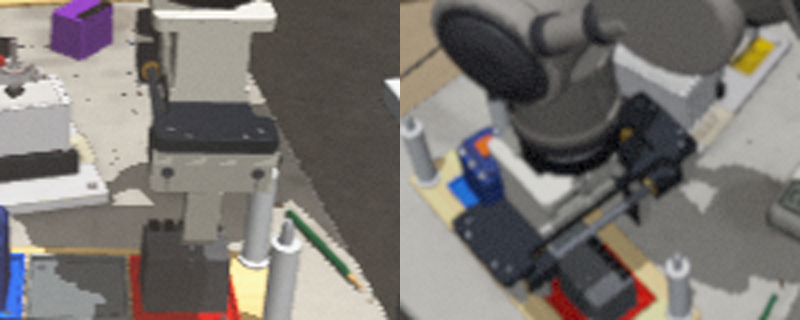

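The side crop confirms it: the fingertip is at (203,238), clearly above the relay top although TCP z is .084. I take tip = TCP + 12 mm upward and grip lower.

```bash
python3 -m crank '[{"fingers":1,"tx":0.4,"ty":0,"tz":0,"roll":0.03},{"fingers":1,"tx":0.8,"ty":0,"tz":0,"roll":0.03},{"fingers":1,"tx":1.1,"ty":0,"tz":0,"roll":0.03},{"fingers":1,"tx":1.35,"ty":0,"tz":0,"roll":0.03},{"fingers":1,"tx":1.5,"ty":0,"tz":0,"roll":0.03},{"fingers":1,"tx":1.6,"ty":0,"tz":0,"roll":0.03},{"fingers":1,"tx":1.65,"ty":0,"tz":0,"roll":0.03},{"fingers":1,"tx":1.65,"ty":0,"tz":0,"roll":0.03}]' 25; python3 -c "
from h import *
plan(.4420,.2007,.018,84.0)";  python3 -m crank '[{"fingers":-1,"tx":0,"ty":0,"tz":0,"roll":0},{"fingers":-1,"tx":0,"ty":0,"tz":0,"roll":0},{"fingers":-1,"tx":0,"ty":0,"tz":0,"roll":0},{"fingers":-1,"tx":0,"ty":0,"tz":0,"roll":0},{"fingers":-1,"tx":0,"ty":0,"tz":0,"roll":0},{"fingers":-1,"tx":0,"ty":0,"tz":0,"roll":0},{"fingers":-1,"tx":0,"ty":0,"tz":0,"roll":0},{"fingers":-1,"tx":0,"ty":0,"tz":0,"roll":0}]' 25
```

```text
time: 29.7
tool_pos: [0.4421, 0.2007, 0.0191]
tool_rot: [3.117, 1.571, -0.134]
contact_force: [0.2, 0.1, 0.6]
opening: 0.0918
t 29.7 pos [0.4421 0.2007 0.0191] jaw -96.27 down [ 0.0003 -0.     -1.    ] open 0.0918 F [0.2112 0.0562 0.6303] q [ 0.2682  0.5303  1.8656 -0.0001  0.7455  1.9486]
  -> tx 0.027 ty 0.000 tz 0.003 roll -0.027
time: 30.7
tool_pos: [0.4419, 0.2006, 0.019]
tool_rot: [1.178, 1.57, -2.073]
contact_force: [-0.5, -1.9, 1.3]
opening: 0.0445
```

```bash
python3 -m crank '[{"fingers":-1,"tx":-0.2,"ty":0,"tz":0,"roll":0},{"fingers":-1,"tx":-0.6,"ty":0,"tz":0,"roll":0},{"fingers":-1,"tx":-1.0,"ty":0,"tz":0,"roll":0},{"fingers":-1,"tx":-1.0,"ty":0,"tz":-0.6,"roll":0},{"fingers":-1,"tx":-1.0,"ty":0,"tz":-1.3,"roll":0},{"fingers":-1,"tx":-1.0,"ty":-0.01,"tz":-1.94,"roll":0},{"fingers":-1,"tx":-0.8,"ty":-0.01,"tz":-1.94,"roll":0},{"fingers":-1,"tx":-0.5,"ty":-0.01,"tz":-1.94,"roll":0}]'; python3 -c "
from h import *
plan(.5192,.1928,.0205,84.0)"
```

```text
time: 31.7
tool_pos: [0.5181, 0.1927, 0.0383]
tool_rot: [0.208, 1.57, -3.043]
contact_force: [0.8, -0.7, -1.6]
opening: 0.045
t 31.7 pos [0.5181 0.1927 0.0383] jaw -96.28 down [-0.0011 -0.0001 -1.    ] open 0.045 F [ 0.7889 -0.6722 -1.6199] q [0.2173 0.5908 1.6602 0.0002 0.8917 1.8975]
  -> tx 0.445 ty -0.007 tz -0.027 roll -0.028
```

```bash
python3 -m crank '[{"fingers":-1,"tx":0.12,"ty":0,"tz":-0.03,"roll":-0.03},{"fingers":-1,"tx":0.24,"ty":0,"tz":-0.03,"roll":-0.03},{"fingers":-1,"tx":0.34,"ty":0,"tz":-0.03,"roll":-0.03},{"fingers":-1,"tx":0.40,"ty":0,"tz":-0.03,"roll":-0.03},{"fingers":-1,"tx":0.44,"ty":0,"tz":-0.03,"roll":-0.03},{"fingers":-1,"tx":0.47,"ty":0,"tz":-0.03,"roll":-0.03},{"fingers":-1,"tx":0.49,"ty":0,"tz":-0.03,"roll":-0.03},{"fingers":-1,"tx":0.49,"ty":0,"tz":-0.03,"roll":-0.03}]'
```

```text
time: 32.7
tool_pos: [0.5204, 0.1925, 0.0194]
tool_rot: [2.351, 1.571, -0.894]
contact_force: [-0.3, -0.6, -2.0]
opening: 0.0448
```

```bash
python3 -m crank '[{"fingers":-1,"tx":0.02,"ty":0,"tz":0.02,"roll":0},{"fingers":-1,"tx":0.03,"ty":0,"tz":0.02,"roll":0},{"fingers":-1,"tx":0.03,"ty":0,"tz":0.02,"roll":0},{"fingers":-0.1,"tx":0.03,"ty":0,"tz":0.02,"roll":0},{"fingers":0.3,"tx":0.03,"ty":0,"tz":0.02,"roll":0},{"fingers":1,"tx":0.03,"ty":0,"tz":0.02,"roll":0},{"fingers":1,"tx":0.03,"ty":0,"tz":0.02,"roll":0},{"fingers":1,"tx":0.03,"ty":0,"tz":0.02,"roll":0}]'; python3 -m crank '[{"fingers":1,"tx":-0.6,"ty":0,"tz":0,"roll":0},{"fingers":1,"tx":-1.8,"ty":0,"tz":0,"roll":0},{"fingers":1,"tx":-3.2,"ty":0.2,"tz":0,"roll":0},{"fingers":1,"tx":-4.6,"ty":1.0,"tz":-0.2,"roll":0},{"fingers":1,"tx":-5.6,"ty":2.2,"tz":-0.4,"roll":0},{"fingers":1,"tx":-6,"ty":3.6,"tz":-0.7,"roll":0},{"fingers":1,"tx":-6,"ty":5.0,"tz":-1,"roll":0},{"fingers":1,"tx":-6,"ty":6.4,"tz":-1.3,"roll":0}]';python3 -c "
from h import *
plan(.591,-.242,.20,84.0)"
```

```text
time: 33.7
tool_pos: [0.5195, 0.1926, 0.0181]
tool_rot: [0.5, 1.571, -2.746]
contact_force: [0.1, 0.2, 0.0]
opening: 0.0801
time: 34.7
tool_pos: [0.5447, -0.0692, 0.2586]
tool_rot: [3.011, 1.57, -0.235]
contact_force: [0.9, 0.7, -0.7]
opening: 0.0921
t 34.7 pos [ 0.5447 -0.0692  0.2586] jaw -95.97 down [ 0.0009 -0.0002 -1.    ] open 0.0921 F [ 0.9024  0.7384 -0.7184] q [-0.266   0.3565  1.3802  0.      1.4039  1.4089]
  -> tx 1.468 ty 4.175 tz -1.600 roll 0.003
```

```bash
python3 -m crank '[{"fingers":1,"tx":0,"ty":1.4,"tz":-0.5,"roll":0},{"fingers":1,"tx":0,"ty":2.8,"tz":-1,"roll":0},{"fingers":1,"tx":0.3,"ty":3.9,"tz":-1.5,"roll":0},{"fingers":1,"tx":1,"ty":4.17,"tz":-1.6,"roll":0},{"fingers":1,"tx":1.4,"ty":4.17,"tz":-1.6,"roll":0},{"fingers":1,"tx":1.4,"ty":4.17,"tz":-1.6,"roll":0},{"fingers":1,"tx":1.4,"ty":4.17,"tz":-1.6,"roll":0},{"fingers":1,"tx":1.4,"ty":4.17,"tz":-1.6,"roll":0}]';python3 - <<'E'
from h import *
grab('wrist',7);grab('side',7);p,d,T,c=load('wrist',7);P=cloud(d,T,c);X,Y,Z=P[...,0],P[...,1],P[...,2]
q=P[(d>0)&(X>.54)&(X<.65)&(Y>-.3)&(Y<-.19)&(Z>.058)&(Z<.072)];b=cv2.minAreaRect(q[:,:2].astype(np.float32));print(len(q),q.mean(0),b)
plan(b[0][0],b[0][1],.023,84)
p,d,T,c=load('side',7);P=cloud(d,T,c);X,Y,Z=P[...,0],P[...,1],P[...,2]
q=P[(d>0)&(X>.48)&(X<.56)&(Y>.16)&(Y<.23)&(Z>.056)&(Z<.07)];print(len(q),q.mean(0),cv2.minAreaRect(q[:,:2].astype(np.float32)))
E
```

```text
time: 35.7
tool_pos: [0.5915, -0.2395, 0.2037]
tool_rot: [2.714, 1.568, -0.53]
contact_force: [-0.8, -0.5, 0.1]
opening: 0.092
3101 [ 0.5928 -0.2412  0.0657] ((0.5909808874130249, -0.24129699170589447), (0.05906405672430992, 0.060177579522132874), 82.99327850341797)
t 35.8 pos [ 0.5913 -0.2397  0.2033] jaw -95.94 down [ 0.0015 -0.0009 -1.    ] open 0.0917 F [-0.3511  0.4107  0.2301] q [-0.5051  0.5607  1.2025 -0.0001  1.3767  1.1693]
  -> tx 4.508 ty 0.037 tz 0.012 roll 0.006
504 [0.521  0.1972 0.0618] ((0.5208224058151245, 0.19552603363990784), (0.04445868730545044, 0.05908675491809845), 83.49798583984375)
```

```bash
python3 -m crank '[{"fingers":1,"tx":1.2,"ty":0.03,"tz":0,"roll":0},{"fingers":1,"tx":2.4,"ty":0.03,"tz":0,"roll":0},{"fingers":1,"tx":3.3,"ty":0.03,"tz":0,"roll":0},{"fingers":1,"tx":3.9,"ty":0.03,"tz":0,"roll":0},{"fingers":1,"tx":4.3,"ty":0.03,"tz":0,"roll":0},{"fingers":1,"tx":4.5,"ty":0.03,"tz":0,"roll":0},{"fingers":1,"tx":4.5,"ty":0.03,"tz":0,"roll":0},{"fingers":-1,"tx":4.5,"ty":0.03,"tz":0,"roll":0}]' 30; python3 -m crank '[{"fingers":-1,"tx":0,"ty":0,"tz":0,"roll":0},{"fingers":-1,"tx":0,"ty":0,"tz":0,"roll":0},{"fingers":-1,"tx":0,"ty":0,"tz":0,"roll":0},{"fingers":-1,"tx":0,"ty":0,"tz":0,"roll":0},{"fingers":-1,"tx":0,"ty":0,"tz":0,"roll":0},{"fingers":-1,"tx":0,"ty":0,"tz":0,"roll":0},{"fingers":-1,"tx":-0.3,"ty":0,"tz":0,"roll":0},{"fingers":-1,"tx":-0.9,"ty":0,"tz":0,"roll":0}]' 30; python3 -c "
from h import *
plan(.4416,.2011,.28,84)"
```

```text
time: 36.8
tool_pos: [0.5915, -0.2416, 0.0233]
tool_rot: [2.692, 1.569, -0.554]
contact_force: [0.3, 0.2, -0.3]
opening: 0.0859
time: 37.8
tool_pos: [0.5893, -0.24, 0.0569]
tool_rot: [-0.468, 1.565, 2.569]
contact_force: [-0.1, 0.1, -4.2]
opening: 0.0604
t 37.8 pos [ 0.5893 -0.24    0.0569] jaw -95.97 down [-0.0045  0.0029 -1.    ] open 0.0604 F [-0.1036  0.139  -4.1571] q [-0.5073  0.6948  1.3825  0.0004  1.0697  1.1676]
  -> tx -5.529 ty -10.597 tz 4.847 roll 0.003
```

```bash
python3 -m crank '[{"fingers":-1,"tx":-1.2,"ty":0,"tz":0.1,"roll":0},{"fingers":-1,"tx":-2.6,"ty":-0.2,"tz":0.3,"roll":0},{"fingers":-1,"tx":-3.9,"ty":-0.7,"tz":0.7,"roll":0},{"fingers":-1,"tx":-4.8,"ty":-1.6,"tz":1.2,"roll":0},{"fingers":-1,"tx":-5,"ty":-2.8,"tz":1.7,"roll":0},{"fingers":-1,"tx":-5,"ty":-4.1,"tz":2.2,"roll":0},{"fingers":-1,"tx":-5,"ty":-5.4,"tz":2.7,"roll":0},{"fingers":-1,"tx":-5,"ty":-6.7,"tz":3.2,"roll":0}]'; python3 -c "
from h import *
plan(.4416,.2011,.036,84)"
```

```text
time: 38.8
tool_pos: [0.4899, 0.0407, 0.258]
tool_rot: [-0.284, 1.569, 2.754]
contact_force: [-0.1, 0.3, -4.7]
opening: 0.0596
t 38.8 pos [0.4899 0.0407 0.258 ] jaw -95.98 down [-0.0015  0.0006 -1.    ] open 0.0596 F [-0.0627  0.3321 -4.6772] q [-0.0736  0.2491  1.5339  0.0005  1.3602  1.6014]
  -> tx 5.554 ty -3.861 tz 1.609 roll 0.002
```

```bash
python3 -m crank '[{"fingers":-1,"tx":0,"ty":-1.3,"tz":0.5,"roll":0},{"fingers":-1,"tx":0,"ty":-2.6,"tz":1.0,"roll":0},{"fingers":-1,"tx":0,"ty":-3.6,"tz":1.5,"roll":0},{"fingers":-1,"tx":0.6,"ty":-3.86,"tz":1.61,"roll":0},{"fingers":-1,"tx":1.8,"ty":-3.86,"tz":1.61,"roll":0},{"fingers":-1,"tx":3.0,"ty":-3.86,"tz":1.61,"roll":0},{"fingers":-1,"tx":4.0,"ty":-3.86,"tz":1.61,"roll":0},{"fingers":-1,"tx":4.5,"ty":-3.86,"tz":1.61,"roll":0}]'; python3 -c "
from h import *
plan(.4416,.2011,.035,84)"
```

```text
time: 39.8
tool_pos: [0.4412, 0.1987, 0.0759]
tool_rot: [0.318, 1.565, -2.928]
contact_force: [-0.2, 0.5, -4.3]
opening: 0.0601
t 39.8 pos [0.4412 0.1987 0.0759] jaw -95.97 down [-0.0052 -0.0011 -1.    ] open 0.0601 F [-0.2327  0.5112 -4.3292] q [0.2643 0.4372 1.8162 0.0003 0.8936 1.9391]
  -> tx 1.022 ty -0.064 tz -0.009 roll 0.003
```

```bash
python3 -m crank '[{"fingers":-1,"tx":0.1,"ty":-0.05,"tz":0,"roll":0},{"fingers":-1,"tx":0.3,"ty":-0.05,"tz":0,"roll":0},{"fingers":-1,"tx":0.5,"ty":-0.05,"tz":0,"roll":0},{"fingers":-1,"tx":0.7,"ty":-0.05,"tz":0,"roll":0},{"fingers":-1,"tx":0.85,"ty":-0.05,"tz":0,"roll":0},{"fingers":-1,"tx":0.95,"ty":-0.05,"tz":0,"roll":0},{"fingers":-1,"tx":1.0,"ty":-0.05,"tz":0,"roll":0},{"fingers":-1,"tx":1.0,"ty":-0.05,"tz":0,"roll":0}]'; python3 -c "
from h import *
plan(.4416,.2011,.034,84)"
```

```text
time: 40.8
tool_pos: [0.4437, 0.2009, 0.0382]
tool_rot: [1.534, 1.571, -1.711]
contact_force: [0.7, -0.0, -4.3]
opening: 0.0602
t 40.8 pos [0.4437 0.2009 0.0382] jaw -95.97 down [-0.     -0.0001 -1.    ] open 0.0602 F [ 0.6993 -0.0255 -4.2599] q [ 0.2677  0.4997  1.8467 -0.0002  0.7953  1.9429]
  -> tx 0.104 ty 0.000 tz 0.052 roll 0.003
```

```bash
python3 -m crank '[{"fingers":-1,"tx":0,"ty":0,"tz":0.05,"roll":0},{"fingers":-1,"tx":0.03,"ty":0,"tz":0.05,"roll":0},{"fingers":-1,"tx":0.06,"ty":0,"tz":0.05,"roll":0},{"fingers":-1,"tx":0.09,"ty":0,"tz":0.05,"roll":0},{"fingers":-1,"tx":0.12,"ty":0,"tz":0.05,"roll":0},{"fingers":-1,"tx":0.13,"ty":0,"tz":0.05,"roll":0},{"fingers":-1,"tx":0.13,"ty":0,"tz":0.05,"roll":0},{"fingers":-1,"tx":0.13,"ty":0,"tz":0.05,"roll":0}]'
```

```text
time: 41.8
tool_pos: [0.4417, 0.2011, 0.0336]
tool_rot: [-3.006, 1.57, 0.032]
contact_force: [-3.2, -1.1, 5.8]
opening: 0.0597
```

```bash
python3 -m crank '[{"fingers":0.4,"tx":-0.02,"ty":0,"tz":0,"roll":0},{"fingers":0.6,"tx":-0.02,"ty":0,"tz":0,"roll":0},{"fingers":1,"tx":-0.02,"ty":0,"tz":0,"roll":0},{"fingers":1,"tx":-0.02,"ty":0,"tz":0,"roll":0},{"fingers":1,"tx":-0.7,"ty":0,"tz":0,"roll":0},{"fingers":1,"tx":-1.9,"ty":0,"tz":-0.3,"roll":0},{"fingers":1,"tx":-3.3,"ty":0,"tz":-0.9,"roll":0},{"fingers":1,"tx":-4.7,"ty":0,"tz":-1.7,"roll":0}]'; python3 -m crank '[{"fingers":1,"tx":-1.0,"ty":0,"tz":-0.3,"roll":0},{"fingers":1,"tx":-1.6,"ty":0,"tz":-0.5,"roll":0},{"fingers":1,"tx":-1.6,"ty":0,"tz":-0.5,"roll":0},{"fingers":1,"tx":-1.6,"ty":0,"tz":-0.5,"roll":0},{"fingers":1,"tx":-1.6,"ty":0,"tz":-0.5,"roll":0},{"fingers":1,"tx":-1.6,"ty":0,"tz":-0.5,"roll":0},{"fingers":1,"tx":-1.6,"ty":0,"tz":-0.5,"roll":0},{"fingers":1,"tx":-1.6,"ty":0,"tz":-0.5,"roll":0}]'
python3 - <<'E'
from h import *
grab('wrist',8);grab('side',8)
def rep(P,nm,m,k=30):
    l,lab,st,_=cv2.connectedComponentsWithStats(m.astype(np.uint8))
    for i in range(1,l):
        if st[i,4]>=k:
            q=P[lab==i];b=cv2.minAreaRect(q[:,:2].astype(np.float32));print(nm,st[i],q.mean(0),'rect',np.array(b[0]),np.array(b[1]),round(b[2],1))
p,d,T,c=load('wrist',8);P=cloud(d,T,c);X,Y,Z=P[...,0],P[...,1],P[...,2];reg=(d>0)&(X>.32)&(X<.72)&(Y>.1)&(Y<.3)
rep(P,'post',reg&(Z>.09)&(Z<.118),20)
rep(P,'hi',reg&(Z>.066)&(Z<.082),60)
rep(P,'rel',reg&(Z>.057)&(Z<.066),60)
plan(.52,-.43,.20,84)
a=cv2.imread('pics/wrist8.png')[30:290,190:370];b=cv2.imread('pics/side8.png')[220:330,200:400]
o=np.zeros((580,800,3),np.uint8);o[:,:400]=cv2.resize(a,(400,580),interpolation=cv2.INTER_CUBIC);o[:220,400:]=cv2.resize(b,(400,220),interpolation=cv2.INTER_CUBIC);cv2.imwrite('pics/c8.png',o)
E
```

```text
time: 42.8
tool_pos: [0.5085, 0.1942, 0.2213]
tool_rot: [-2.853, 1.571, 0.185]
contact_force: [1.2, -0.1, -1.0]
opening: 0.0918
time: 43.8
tool_pos: [0.5282, 0.1921, 0.2831]
tool_rot: [0.907, 1.571, -2.339]
contact_force: [-0.8, 0.7, 0.6]
opening: 0.0915
post [235  61  19  20 304] [0.6601 0.2218 0.0981] rect [0.6607 0.2222] [0.019 0.019] 22.0
post [319  61  19  21 304] [0.6506 0.1338 0.0978] rect [0.6512 0.1331] [0.0194 0.0192] 13.2
post [277 122   9   8  29] [0.6006 0.1882 0.0906] rect [0.6008 0.1889] [0.009  0.0076] 84.0
post [283 126   9  10  29] [0.5936 0.1816 0.0905] rect [0.5935 0.1816] [0.0074 0.0117] 60.1
hi [266 103  39  49 980] [0.5985 0.1848 0.0771] rect [0.5979 0.1854] [0.0441 0.0543] 81.3
hi [ 261  227   46   45 1859] [0.445  0.2026 0.0763] rect [0.4424 0.2026] [0.0599 0.0597] 83.2
rel [ 267  167   34   46 1398] [0.5217 0.1952 0.0627] rect [0.5204 0.1942] [0.0422 0.0597] 84.8
rel [262 225  45   6  98] [0.4714 0.2005 0.0615] rect [0.4701 0.1989] [0.0591 0.0056] 81.3
t 43.9 pos [0.5282 0.1921 0.2832] jaw -95.98 down [ 0.     -0.0001 -1.    ] open 0.0921 F [ 0.4971 -0.5546 -0.535 ] q [ 0.2124  0.3702  1.2934 -0.0001  1.478   1.8876]
  -> tx 2.083 ty 15.488 tz -1.415 roll 0.002
```

View pics/c8.png

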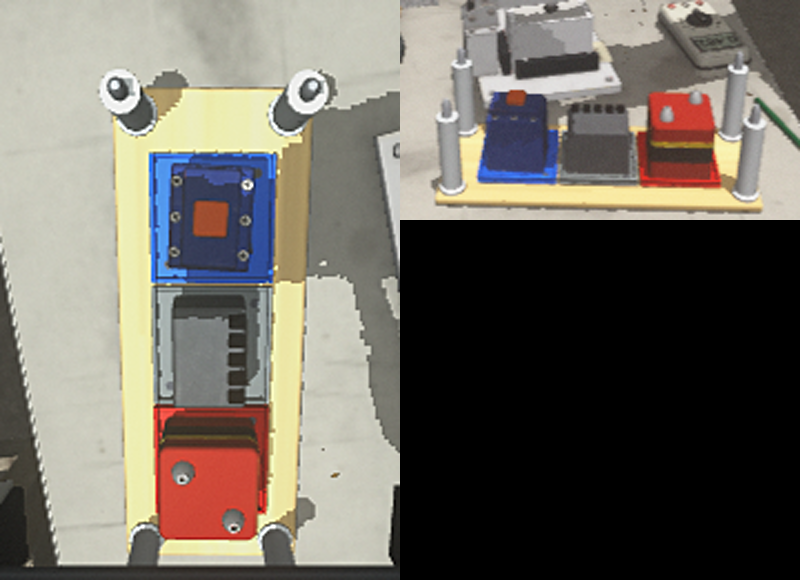

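All three stand upright in their own liners: contactor crop (212,215), relay (205,345), battery (208,490). Battery gone from the mat, nothing tilted. Next is the tier.

```bash
python3 -m crank '[{"fingers":1,"tx":0,"ty":1.5,"tz":0,"roll":0},{"fingers":1,"tx":0,"ty":3,"tz":0,"roll":0},{"fingers":1,"tx":0,"ty":4.5,"tz":-0.1,"roll":0},{"fingers":1,"tx":0,"ty":6,"tz":-0.2,"roll":0},{"fingers":1,"tx":0,"ty":7.5,"tz":-0.4,"roll":0},{"fingers":1,"tx":0,"ty":9,"tz":-0.6,"roll":-0.2},{"fingers":1,"tx":0,"ty":10.5,"tz":-0.8,"roll":-0.5},{"fingers":1,"tx":0,"ty":12,"tz":-1.0,"roll":-0.7}]'; python3 -c "
from h import *
plan(.52,-.43,.25,91)"
```

```text
time: 44.9
tool_pos: [0.5179, -0.2915, 0.2835]
tool_rot: [2.667, 1.57, -0.456]
contact_force: [1.4, -0.5, 0.5]
opening: 0.0918
t 44.9 pos [ 0.5179 -0.2915  0.2835] jaw -88.9 down [ 0.0006 -0.0003 -1.    ] open 0.0918 F [ 1.3515 -0.5095  0.536 ] q [-0.6417  0.434   1.1952  0.0001  1.5117  0.91  ]
  -> tx 0.839 ty 3.462 tz 0.013 roll 0.010
```

```bash
python3 -m crank '[{"fingers":1,"tx":0.1,"ty":1.4,"tz":0,"roll":0},{"fingers":1,"tx":0.2,"ty":2.7,"tz":0,"roll":0},{"fingers":1,"tx":0.4,"ty":3.3,"tz":0,"roll":0},{"fingers":1,"tx":0.4,"ty":3.46,"tz":0,"roll":0},{"fingers":1,"tx":0.4,"ty":3.46,"tz":0,"roll":0},{"fingers":1,"tx":0.4,"ty":3.46,"tz":0,"roll":0},{"fingers":1,"tx":0.4,"ty":3.46,"tz":0,"roll":0},{"fingers":1,"tx":0.4,"ty":3.46,"tz":0,"roll":0}]'
python3 - <<'E'
from h import *
grab('wrist',9)
def rep(P,nm,m,k=30):
    l,lab,st,_=cv2.connectedComponentsWithStats(m.astype(np.uint8))
    for i in range(1,l):
        if st[i,4]>=k:
            q=P[lab==i];b=cv2.minAreaRect(q[:,:2].astype(np.float32));print(nm,st[i],q.mean(0),'rect',np.array(b[0]),np.array(b[1]),round(b[2],1))
p,d,T,c=load('wrist',9);P=cloud(d,T,c);X,Y,Z=P[...,0],P[...,1],P[...,2];H,S,V=cv2.split(cv2.cvtColor(p,cv2.COLOR_RGB2HSV));reg=(d>0)&(X>.3)&(X<.75)&(Y>-.55)&(Y<-.3)
rep(P,'bar',reg&(Z>.05)&(Z<.07)&(H>18)&(H<34)&(S>120),60)
rep(P,'deck',reg&(Z>.0)&(Z<.012)&(H>15)&(H<34)&(S>40)&(V>110),200)
rep(P,'tub',reg&(Z>.035)&(Z<.047),60)
plan(.52,-.43,.026,91)
E
```

```text
time: 45.9
tool_pos: [0.5208, -0.4273, 0.2678]
tool_rot: [2.263, 1.57, -0.86]
contact_force: [0.2, -0.5, 0.3]
opening: 0.0918
bar [282 142  15  80 990] [ 0.5267 -0.4324  0.0591] rect [ 0.5246 -0.4326] [0.0994 0.0159] 3.0
deck [  238    56    95   221 12513] [ 0.541  -0.4316  0.0057] rect [ 0.5232 -0.4322] [0.3099 0.1227] 3.0
tub [244   4  38   9 155] [ 0.7194 -0.3985  0.0417] rect [ 0.719  -0.3986] [0.0051 0.0415] 2.6
tub [174   6  50  11 168] [ 0.7153 -0.3281  0.0411] rect [ 0.7152 -0.3269] [0.0538 0.0038] 86.8
tub [259  75  56  60 529] [ 0.6194 -0.4277  0.0398] rect [ 0.6172 -0.4275] [0.067  0.0667] 46.1
tub [267 225  49  46 438] [ 0.4247 -0.4372  0.0403] rect [ 0.4314 -0.4374] [0.0672 0.0664] 10.4
t 45.95 pos [ 0.5207 -0.4274  0.2677] jaw -88.94 down [ 0.0003 -0.0004 -1.    ] open 0.0916 F [ 0.329  -0.5347 -0.7435] q [-0.8009  0.6073  0.9485 -0.      1.5853  0.7513]
  -> tx 6.042 ty 0.062 tz 0.021 roll 0.006
```

View pics/wrist9.png

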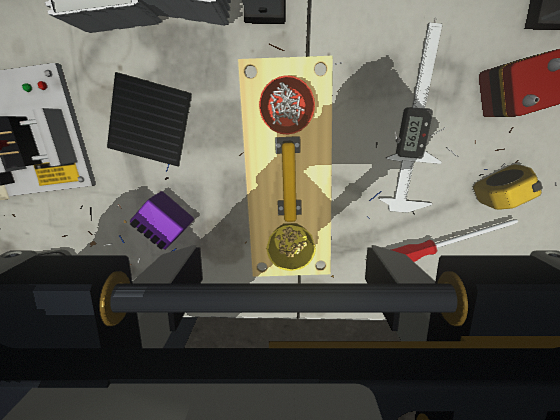

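The wrist view shows the tier with red tub (286,105), yellow bar (289,180), yellow tub (290,245) and corner holes (250,70), (320,68), (262,266), (320,266). I go down and grip the bar.

```bash
python3 -c "
from h import *
plan(.5242,-.4325,.026,93.05)"; python3 -m crank '[{"fingers":1,"tx":1.2,"ty":0.13,"tz":-0.08,"roll":-0.2},{"fingers":1,"tx":2.4,"ty":0.13,"tz":-0.08,"roll":-0.2},{"fingers":1,"tx":3.5,"ty":0.13,"tz":-0.08,"roll":-0.2},{"fingers":1,"tx":4.4,"ty":0.13,"tz":-0.08,"roll":-0.2},{"fingers":1,"tx":4.9,"ty":0.13,"tz":-0.08,"roll":-0.2},{"fingers":1,"tx":5.2,"ty":0.13,"tz":-0.08,"roll":-0.2},{"fingers":1,"tx":5.2,"ty":0.13,"tz":-0.08,"roll":-0.2},{"fingers":1,"tx":5.2,"ty":0.13,"tz":-0.08,"roll":-0.2}]'; python3 -c "
from h import *
plan(.5242,-.4325,.026,93.05)"
```

```text
t 45.95 pos [ 0.5207 -0.4274  0.2677] jaw -88.94 down [ 0.0003 -0.0004 -1.    ] open 0.0916 F [ 0.329  -0.5347 -0.7435] q [-0.8009  0.6073  0.9485 -0.      1.5853  0.7513]
  -> tx 6.042 ty 0.127 tz -0.083 roll -0.199
time: 46.95
tool_pos: [0.5243, -0.4336, 0.0606]
tool_rot: [2.248, 1.569, -0.841]
contact_force: [-0.0, -0.6, 1.2]
opening: 0.0917
t 46.95 pos [ 0.5243 -0.4336  0.0606] jaw -86.98 down [ 0.0015 -0.0016 -1.    ] open 0.0917 F [-0.0453 -0.5757  1.236 ] q [-0.8034  0.7602  1.2362 -0.0001  1.143   0.7146]
  -> tx 0.864 ty -0.029 tz 0.003 roll -0.003
```

```bash
python3 -m crank '[{"fingers":1,"tx":0.4,"ty":-0.02,"tz":0,"roll":0},{"fingers":0.5,"tx":0.7,"ty":-0.02,"tz":0,"roll":0},{"fingers":0,"tx":0.85,"ty":-0.02,"tz":0,"roll":0},{"fingers":-0.3,"tx":0.86,"ty":-0.02,"tz":0,"roll":0},{"fingers":-1,"tx":0.86,"ty":-0.02,"tz":0,"roll":0},{"fingers":-1,"tx":0.86,"ty":-0.02,"tz":0,"roll":0},{"fingers":-1,"tx":0.86,"ty":-0.02,"tz":0,"roll":0},{"fingers":-1,"tx":0.86,"ty":-0.02,"tz":0,"roll":0}]' 50; python3 -m crank '[{"fingers":-1,"tx":0,"ty":0,"tz":0,"roll":0},{"fingers":-1,"tx":0,"ty":0,"tz":0,"roll":0},{"fingers":-1,"tx":0,"ty":0,"tz":0,"roll":0},{"fingers":-1,"tx":0,"ty":0,"tz":0,"roll":0},{"fingers":-1,"tx":0,"ty":0,"tz":0,"roll":0},{"fingers":-1,"tx":-0.1,"ty":0,"tz":0,"roll":0},{"fingers":-1,"tx":-0.3,"ty":0,"tz":0,"roll":0},{"fingers":-1,"tx":-0.6,"ty":0,"tz":0,"roll":0}]' 50; python3 -c "
from h import *
plan(.5242,-.4325,.25,93.05);print(observe()['torque'])"
```

```text
time: 47.95
tool_pos: [0.5238, -0.4323, 0.0251]
tool_rot: [2.194, 1.57, -0.895]
contact_force: [-0.2, 0.3, 0.4]
opening: 0.0263
time: 48.95
tool_pos: [0.5235, -0.4317, 0.049]
tool_rot: [-0.903, 1.569, 2.292]
contact_force: [-0.7, -0.5, -4.6]
opening: 0.0156
t 48.95 pos [ 0.5235 -0.4317  0.049 ] jaw -86.97 down [-0.001   0.0012 -1.    ] open 0.0156 F [-0.7294 -0.5374 -4.5795] q [-0.8025  0.7716  1.2484  0.0001  1.1232  0.7154]
  -> tx -5.026 ty 0.015 tz -0.012 roll -0.002
[0.0058 0.0003 0.0168]
```

```bash
python3 -m crank '[{"fingers":-1,"tx":-0.6,"ty":0,"tz":0.1,"roll":0},{"fingers":-1,"tx":-1.4,"ty":0,"tz":0.4,"roll":0},{"fingers":-1,"tx":-2.4,"ty":0,"tz":0.8,"roll":0},{"fingers":-1,"tx":-3.5,"ty":0,"tz":1,"roll":0},{"fingers":-1,"tx":-4.6,"ty":-0.1,"tz":1,"roll":0},{"fingers":-1,"tx":-5.5,"ty":-0.4,"tz":1,"roll":0},{"fingers":-1,"tx":-5.9,"ty":-1,"tz":1,"roll":0},{"fingers":-1,"tx":-5.9,"ty":-1.8,"tz":1,"roll":0.1}]'; python3 -c "
from h import *
plan(.5192,.1928,.285,83.85)"
```

```text
time: 49.95
tool_pos: [0.4802, -0.3623, 0.2875]
tool_rot: [2.342, 1.566, -0.765]
contact_force: [-1.0, 0.3, -3.2]
opening: 0.0158
t 49.95 pos [ 0.4802 -0.3623  0.2875] jaw -88.04 down [ 0.0031 -0.003  -1.    ] open 0.0158 F [-1.029   0.3126 -3.1717] q [-0.7738  0.445   1.1673  0.      1.525   0.7628]
  -> tx 0.024 ty -13.837 tz -1.449 roll 0.811
```

```bash
python3 -m crank '[{"fingers":-1,"tx":0,"ty":-0.9,"tz":0,"roll":0.1},{"fingers":-1,"tx":0,"ty":-1.9,"tz":0,"roll":0.2},{"fingers":-1,"tx":0,"ty":-3.0,"tz":0,"roll":0.3},{"fingers":-1,"tx":0,"ty":-4.1,"tz":0,"roll":0.4},{"fingers":-1,"tx":0,"ty":-5.2,"tz":0,"roll":0.5},{"fingers":-1,"tx":0,"ty":-6.3,"tz":0,"roll":0.6},{"fingers":-1,"tx":0,"ty":-7.4,"tz":-0.1,"roll":0.7},{"fingers":-1,"tx":0,"ty":-8.5,"tz":-0.3,"roll":0.8}]'; python3 -c "
from h import *
plan(.5192,.1928,.285,83.85)"
```

```text
time: 50.95
tool_pos: [0.4795, -0.0207, 0.286]
tool_rot: [3.061, 1.569, -0.186]
contact_force: [0.4, -0.4, -3.9]
opening: 0.0157
t 50.95 pos [ 0.4795 -0.0207  0.286 ] jaw -96.02 down [ 0.0014 -0.0003 -1.    ] open 0.0157 F [ 0.4349 -0.4369 -3.8728] q [-0.2029  0.2085  1.5105  0.      1.4211  1.4729]
  -> tx 0.025 ty -5.411 tz -0.427 roll 0.013
```

```bash
python3 -m crank '[{"fingers":-1,"tx":0,"ty":-1,"tz":-0.1,"roll":0.01},{"fingers":-1,"tx":0,"ty":-2.1,"tz":-0.2,"roll":0.01},{"fingers":-1,"tx":0,"ty":-3.2,"tz":-0.3,"roll":0.01},{"fingers":-1,"tx":0,"ty":-4.2,"tz":-0.4,"roll":0.01},{"fingers":-1,"tx":0.3,"ty":-5.0,"tz":-0.43,"roll":0.01},{"fingers":-1,"tx":1,"ty":-5.35,"tz":-0.43,"roll":0.01},{"fingers":-1,"tx":1.6,"ty":-5.41,"tz":-0.43,"roll":0.01},{"fingers":-1,"tx":2,"ty":-5.41,"tz":-0.43,"roll":0.01}]'; python3 -m crank '[{"fingers":-1,"tx":0,"ty":0,"tz":0,"roll":0},{"fingers":-1,"tx":0,"ty":0,"tz":0,"roll":0},{"fingers":-1,"tx":0,"ty":0,"tz":0,"roll":0},{"fingers":-1,"tx":0,"ty":0,"tz":0,"roll":0},{"fingers":-1,"tx":0,"ty":0,"tz":0,"roll":0},{"fingers":-1,"tx":0,"ty":0,"tz":0,"roll":0},{"fingers":-1,"tx":0,"ty":0,"tz":0,"roll":0},{"fingers":-1,"tx":0,"ty":0,"tz":0,"roll":0}]'
python3 - <<'E'
from h import *
plan(.5192,.1928,.15,83.85)
grab('wrist',10);grab('side',10)
p,d,T,c=load('wrist',10);P=cloud(d,T,c);X,Y,Z=P[...,0],P[...,1],P[...,2];z0=observe()['tool_pos'][2]-.0251
H,S,V=cv2.split(cv2.cvtColor(p,cv2.COLOR_RGB2HSV));reg=(d>0)&(X>.3)&(X<.75)&(Y>.08)&(Y<.32)
def rep(nm,m,k):
    l,lab,st,_=cv2.connectedComponentsWithStats(m.astype(np.uint8))
    for i in range(1,l):
        if st[i,4]>=k:
            q=P[lab==i];b=cv2.minAreaRect(q[:,:2].astype(np.float32));print(nm,st[i],q.mean(0),'rect',np.array(b[0]),np.array(b[1]),round(b[2],1))
rep('bar',reg&(Z>z0+.05)&(Z<z0+.07)&(H>18)&(H<34)&(S>120),60)
m=reg&(Z>z0-.004)&(Z<z0+.014)&(H>15)&(H<34)&(S>40);rep('deck',m,300)
q=P[m];print(np.linalg.lstsq(np.c_[q[:,:2]-q[:,:2].mean(0),np.ones(len(q))],q[:,2],rcond=None)[0],z0)
rep('posts?',reg&(Z>.085)&(Z<.12),10)
rep('tubs',reg&(Z>z0+.03)&(Z<z0+.046),100)
E
```

```text
time: 51.95
tool_pos: [0.5189, 0.1917, 0.2044]
tool_rot: [0.268, 1.57, -2.978]
contact_force: [0.3, -0.6, -3.4]
opening: 0.0158
time: 52.95
tool_pos: [0.5196, 0.1912, 0.2048]
tool_rot: [1.042, 1.571, -2.206]
contact_force: [-0.1, 0.4, -2.9]
opening: 0.0157
t 52.95 pos [0.5196 0.1912 0.2048] jaw -96.08 down [-0.0001 -0.0001 -1.    ] open 0.0157 F [-0.1369  0.4199 -2.8785] q [ 0.2142  0.4024  1.4603 -0.0001  1.279   1.8911]
  -> tx 1.370 ty -0.039 tz 0.014 roll 0.007
bar [ 262  179   44  105 3535] [0.5459 0.1898 0.2388] rect [0.5441 0.1902] [0.0197 0.0515] 84.8
bar [268 312  31  29 868] [0.4958 0.1951 0.239 ] rect [0.4947 0.1954] [0.0155 0.0198] 84.8
deck [  171     0   226   256 27979] [0.5805 0.1861 0.1855] rect [0.5845 0.1857] [0.121  0.1486] 84.1
[-0.0012  0.0025  0.1855] 0.17971748593082598
tubs [ 210    0  148  158 6406] [0.6181 0.1822 0.2173] rect [0.6122 0.1826] [0.0675 0.0674] 66.0
tubs [286  83  17  17 107] [0.6085 0.1777 0.213 ] rect [0.6091 0.1783] [0.0101 0.0039] 48.7
tubs [270 172  28   8 126] [0.5694 0.1871 0.2185] rect [0.5689 0.1873] [0.0138 0.0021] 83.7
tubs [300 245  21  11 101] [0.5293 0.1789 0.2222] rect [0.5295 0.1778] [0.0028 0.0105] 7.4
```

View pics/wrist10.png

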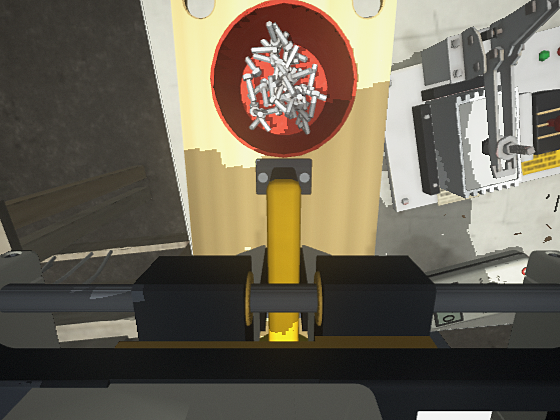

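Deck is level (slope ~0) and its centre from tub and bar is (.5197,.1924), against carrier (.519,.1925). I lower to just above the pins and cross-check with the side camera.

```bash
python3 -m crank '[{"fingers":-1,"tx":0.2,"ty":0,"tz":0.01,"roll":0},{"fingers":-1,"tx":0.5,"ty":0,"tz":0.01,"roll":0},{"fingers":-1,"tx":0.8,"ty":0,"tz":0.01,"roll":0},{"fingers":-1,"tx":1.1,"ty":0,"tz":0.01,"roll":0},{"fingers":-1,"tx":1.3,"ty":0,"tz":0.01,"roll":0},{"fingers":-1,"tx":1.42,"ty":0,"tz":0.01,"roll":0},{"fingers":-1,"tx":1.42,"ty":0,"tz":0.01,"roll":0},{"fingers":-1,"tx":1.42,"ty":0,"tz":0.01,"roll":0}]'
python3 - <<'E'
from h import *
plan(.5192,.1928,.120,83.85)
grab('side',11);p,d,T,c=load('side',11);P=cloud(d,T,c);X,Y,Z=P[...,0],P[...,1],P[...,2];z0=observe()['tool_pos'][2]-.0251
m=(d>0)&(X>.33)&(X<.72)&(Y>.1)&(Y<.3)&(Z>z0-.001)&(Z<z0+.009);q=P[m]
H,S,V=cv2.split(cv2.cvtColor(p,cv2.COLOR_RGB2HSV))
q=P[m&(H>12)&(H<34)&(S>40)];print(len(q),q.mean(0),cv2.minAreaRect(q[:,:2].astype(np.float32)),np.percentile(q[:,2],[5,50,95]))
a=cv2.imread('pics/side11.png')[200:340,195:405];cv2.imwrite('pics/c11.png',cv2.resize(a,(800,533),interpolation=cv2.INTER_CUBIC))
E
```

```text
time: 54.05
tool_pos: [0.5195, 0.1913, 0.1484]
tool_rot: [-2.933, 1.57, 0.103]
contact_force: [-0.4, 0.9, -3.3]
opening: 0.0154
t 54.05 pos [0.5195 0.1913 0.1484] jaw -96.07 down [ 0.0008  0.0001 -1.    ] open 0.0154 F [-0.3653  0.8849 -3.3485] q [ 0.2145  0.4534  1.5441 -0.0001  1.1433  1.8913]
  -> tx 0.711 ty -0.036 tz 0.012 roll 0.008
4395 [0.5217 0.2135 0.128 ] ((0.5202008485794067, 0.19257009029388428), (0.12490924447774887, 0.30640169978141785), 83.95171356201172) [0.1247 0.1282 0.1295]
```

View pics/c11.png

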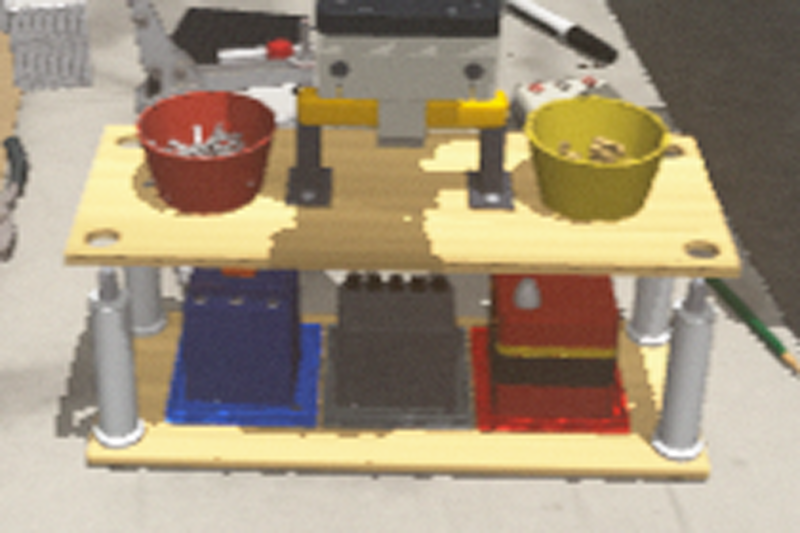

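Run:
```python
from h import *
p,d,T,c=load('side',11);p0,d0,T0,_=load('side',8)
g=cv2.cvtColor(p,cv2.COLOR_RGB2HSV)
print('deck z',[np.median(cloud(d,T,c)[262:266,u,2]) for u in(235,365)])
for (u,v) in((222,262.2),(379.3,265.4)):
    w=p[int(v)-6:int(v)+7,int(u)-8:int(u)+9].astype(int);s=g[int(v)-6:int(v)+7,int(u)-8:int(u)+9,1].astype(int)
    vv,uu=np.mgrid[int(v)-6:int(v)+7,int(u)-8:int(u)+9];m=(s<60);l,lab,st,ce=cv2.connectedComponentsWithStats(m.astype(np.uint8),connectivity=4)
    k=lab[6,8] or (1+np.argmax(st[1:,4]));cu=ce[k]+[int(u)-8,int(v)-6];print(st[k],cu,onplane(T,c,cu,.1293),onplane(T,c,(u,v),.1293))
P=cloud(d0,T0,c);X,Y,Z=P[...,0],P[...,1],P[...,2]
l,lab,st,_=cv2.connectedComponentsWithStats(((d0>0)&(Z>.092)&(Z<.12)&(X>.3)&(X<.7)&(Y>.1)&(Y<.3)).astype(np.uint8))
for i in range(1,l):
    if st[i,4]<20: continue
    q=P[lab==i];sh=q[q[:,2]<.0965];pin=q[q[:,2]>.1];print('post',cv2.minEnclosingCircle(sh[:,:2].astype(np.float32)),'pin',pin.mean(0),'front pin+',len(pin))
```

```text
deck z [np.float64(0.12886223216540824), np.float64(0.12856533175068682)]
[ 5  7  6  2 10] [221.1 263.4] [[0.6613 0.2293 0.1293]] [[0.6599 0.2257 0.1293]]
[15  0  2  4  5] [386.8 260.2] [[0.3687 0.2407 0.1293]] [[0.3868 0.2558 0.1293]]
post ((0.6523680686950684, 0.13327571749687195), 0.010759475640952587) pin [0.6519 0.1354 0.1065] front pin+ 24
post ((0.3772694766521454, 0.16146723926067352), 0.010461721569299698) pin [0.3784 0.1648 0.1065] front pin+ 24
post ((0.6610575318336487, 0.22326821088790894), 0.009812584146857262) pin [0.6613 0.225  0.1063] front pin+ 32
post ((0.3874300420284271, 0.25214385986328125), 0.009776554070413113) pin [0.3877 0.2543 0.1064] front pin+ 32
```

Estimates agree within about 2 mm (clearance 3.5 mm), so I lower slowly and watch the force.

```bash
python3 -m crank '[{"fingers":-1,"tx":0.08,"ty":0,"tz":0,"roll":0},{"fingers":-1,"tx":0.16,"ty":0,"tz":0,"roll":0},{"fingers":-1,"tx":0.23,"ty":0,"tz":0,"roll":0},{"fingers":-1,"tx":0.3,"ty":0,"tz":0,"roll":0},{"fingers":-1,"tx":0.35,"ty":0,"tz":0,"roll":0},{"fingers":-1,"tx":0.4,"ty":0,"tz":0,"roll":0},{"fingers":-1,"tx":0.42,"ty":0,"tz":0,"roll":0},{"fingers":-1,"tx":0.42,"ty":0,"tz":0,"roll":0}]'; python3 -c "
from h import *
plan(.5192,.1928,.120,83.85);print(observe()['torque'])"
```

```text
time: 55.1
tool_pos: [0.5192, 0.1913, 0.1312]
tool_rot: [1.937, 1.571, -1.31]
contact_force: [0.1, 0.6, -3.6]
opening: 0.0153
t 55.1 pos [0.5192 0.1913 0.1312] jaw -96.07 down [ 0.     -0.0001 -1.    ] open 0.0153 F [ 0.1154  0.5663 -3.6156] q [ 0.2145  0.4718  1.5662 -0.0002  1.1036  1.8914]
  -> tx 0.281 ty -0.038 tz 0.005 roll 0.008
[-0.0352 -0.0095 -0.0578]
```

```bash
python3 -m crank '[{"fingers":-1,"tx":0.05,"ty":0,"tz":0,"roll":0},{"fingers":-1,"tx":0.1,"ty":0,"tz":0,"roll":0},{"fingers":-1,"tx":0.14,"ty":0,"tz":0,"roll":0},{"fingers":-1,"tx":0.18,"ty":0,"tz":0,"roll":0},{"fingers":-1,"tx":0.21,"ty":0,"tz":0,"roll":0},{"fingers":-1,"tx":0.24,"ty":0,"tz":0,"roll":0},{"fingers":-1,"tx":0.26,"ty":0,"tz":0,"roll":0},{"fingers":-1,"tx":0.26,"ty":0,"tz":0,"roll":0}]'; python3 -c "
from h import *
plan(.5192,.1928,.120,83.85);print(observe()['torque'])"
```

```text
time: 56.1
tool_pos: [0.5192, 0.1913, 0.1208]
tool_rot: [0.947, 1.571, -2.3]
contact_force: [-0.3, -0.4, -4.0]
opening: 0.0156
t 56.1 pos [0.5192 0.1913 0.1208] jaw -96.07 down [-0.0001 -0.0001 -1.    ] open 0.0156 F [-0.2695 -0.377  -4.0131] q [ 0.2145  0.4835  1.5789 -0.0001  1.0793  1.8913]
  -> tx 0.020 ty -0.038 tz 0.004 roll 0.008
[0.0139 0.0442 0.0035]
```

```bash
python3 -m crank '[{"fingers":-1,"tx":0.015,"ty":0,"tz":0,"roll":0},{"fingers":-1,"tx":0.025,"ty":0,"tz":0,"roll":0},{"fingers":-1,"tx":0.035,"ty":0,"tz":0,"roll":0},{"fingers":-1,"tx":0.045,"ty":0,"tz":0,"roll":0},{"fingers":-1,"tx":0.045,"ty":0,"tz":0,"roll":0},{"fingers":-1,"tx":0.045,"ty":0,"tz":0,"roll":0},{"fingers":-1,"tx":0.045,"ty":0,"tz":0,"roll":0},{"fingers":-1,"tx":0.045,"ty":0,"tz":0,"roll":0}]'
```

```text
time: 57.1
tool_pos: [0.5193, 0.1913, 0.12]
tool_rot: [-2.976, 1.57, 0.059]
contact_force: [-2.7, -1.5, 4.5]
opening: 0.0157
```

Contact at TCP .120, so the underside is at .095 on the shoulders. Release, rise and check.

```bash
python3 -m crank '[{"fingers":-0.5,"tx":-0.02,"ty":0,"tz":0,"roll":0},{"fingers":-0.3,"tx":-0.02,"ty":0,"tz":0,"roll":0},{"fingers":0.1,"tx":-0.02,"ty":0,"tz":0,"roll":0},{"fingers":0.5,"tx":-0.02,"ty":0,"tz":0,"roll":0},{"fingers":1,"tx":-0.02,"ty":0,"tz":0,"roll":0},{"fingers":1,"tx":-0.02,"ty":0,"tz":0,"roll":0},{"fingers":1,"tx":-0.02,"ty":0,"tz":0,"roll":0},{"fingers":1,"tx":-0.3,"ty":0,"tz":0,"roll":0}]'; python3 -m crank '[{"fingers":1,"tx":-0.5,"ty":0,"tz":0,"roll":0},{"fingers":1,"tx":-1.5,"ty":0,"tz":0,"roll":0},{"fingers":1,"tx":-2.7,"ty":0,"tz":0,"roll":0},{"fingers":1,"tx":-4,"ty":0,"tz":0,"roll":0},{"fingers":1,"tx":-4.5,"ty":0,"tz":0,"roll":0},{"fingers":1,"tx":-4.5,"ty":0,"tz":0,"roll":0},{"fingers":1,"tx":-4.5,"ty":0,"tz":0,"roll":0},{"fingers":1,"tx":-4.5,"ty":0,"tz":0,"roll":0}]'
python3 - <<'E'
from h import *
for n in("wrist","side"):
    p,d,T,c=grab(n,12);P=cloud(d,T,c);X,Y,Z=P[...,0],P[...,1],P[...,2];H,S,V=cv2.split(cv2.cvtColor(p,cv2.COLOR_RGB2HSV))
    m=(d>0)&(X>.34)&(X<.7)&(Y>.1)&(Y<.3)&(Z>.09)&(Z<.108)&(H>12)&(H<34)&(S>40);q=P[m]
    if n=="side": q=q[q[:,2]>.098]
    print(n,len(q),cv2.minAreaRect(q[:,:2].astype(np.float32)),np.linalg.lstsq(np.c_[q[:,:2]-q[:,:2].mean(0),np.ones(len(q))],q[:,2],rcond=None)[0])
a=cv2.resize(cv2.imread('pics/wrist12.png')[:290,160:400],(440,532),interpolation=cv2.INTER_CUBIC);b=cv2.imread('pics/side12.png')[200:340,195:405]
o=np.zeros((532,800,3),np.uint8);o[:,:440]=a;o[:240,440:]=cv2.resize(b,(360,240),interpolation=cv2.INTER_CUBIC);cv2.imwrite('pics/c12.png',o)
E
```

```text
time: 58.1
tool_pos: [0.5186, 0.1911, 0.1307]
tool_rot: [0.381, 1.569, -2.867]
contact_force: [0.0, 0.2, 0.1]
opening: 0.0877
time: 59.1
tool_pos: [0.5187, 0.1911, 0.3097]
tool_rot: [0.361, 1.568, -2.887]
contact_force: [0.4, 0.5, -0.4]
opening: 0.0915
wrist 15659 ((0.5266942977905273, 0.19208328425884247), (0.12033059448003769, 0.29162314534187317), 83.96189880371094) [-0.0017  0.002   0.1008]
side 4153 ((0.5200729370117188, 0.19442403316497803), (0.12199563533067703, 0.30640897154808044), 83.62897491455078) [-0.0003 -0.      0.1   ]
```

View pics/c12.png

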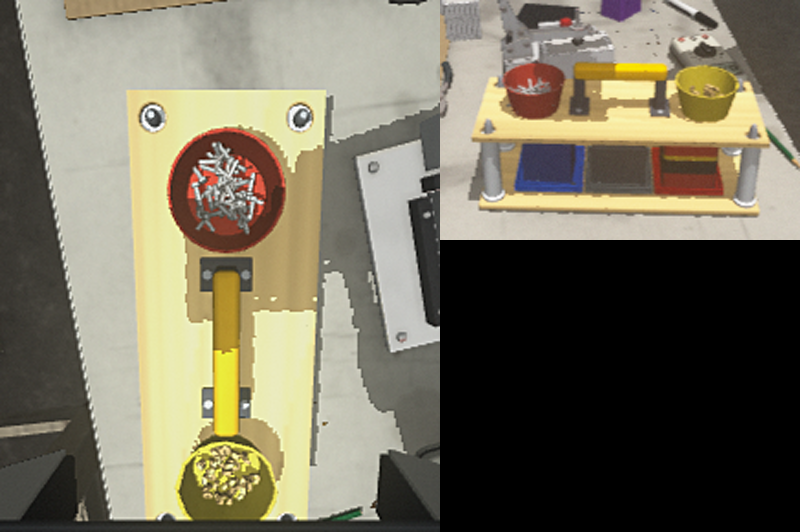

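The pins show through the far holes (crop 152,118 and 300,118) and the front holes (side crop 488,127 and 752,127). The deck is flat, with its top at .100–.101.

```bash
python3 -c "
from cell import hand_in
print(hand_in())"
```

```text
the job is handed in; nothing more can be done
None
```

The swap is done, the upper tier is on, and I handed the job in at 59 s of the 138 s. I went battery to mat, contactor to the blue liner, relay to grey, battery to red, then lowered the tier.

**Last checks:**
- **Parts:** before the tier went on, the wrist and side cameras showed all three parts upright, each in its own colour's liner. Each stood within about 2 mm of its liner's centre. I did not measure them again under the deck; the final side picture shows nothing out of place.
- **Tier:** the deck top measured 100 to 101 mm, so its underside is at about 95 mm, with no tilt. Pins showed clearly through the four corner holes I could see, two in the wrist view and two in the side view. The flat deck fits all four being down.
- **Robot:** the gripper was open and clear of everything, about 0.2 m above the deck.

**What went wrong or disagreed:**
- **Fingertips:** by wrist depth and contact the fingertips end about 12 mm behind the TCP, while `tip_reach` says 25 mm ahead. My first two relay grasps therefore held only its top edge.
- **Relay:** on the second of those grasps, one finger landed on top of the relay and tilted it a few degrees. It settled level again when I released it. The wrist force reached about 77 N, under the 120 N limit. The finger was pressing down with about 66 N; I took the 40 N limit to cover only the arm and gripper body, so this could count against the job.
- **Fix:** gripping about 35 mm lower worked. The battery and contactor had first been carried by their top 10 mm or so, without slipping.
- **Cameras:** the side and wrist cameras differed by about 2 mm on where the tier sat across the carrier. That is within the 3.5 mm hole clearance, and it lowered without side contact.

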